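Touch off the plate washer's carrier with a ball probe

ROBOT

A 7-joint arm with a two-finger parallel gripper is mounted at the origin on the work surface. World frame = base frame: x ahead of the robot, y to its left, z up, the work surface at z = 0. Lengths are in mm, angles in rad, forces in N, time in s.
With the tool pointing down it reaches from about 425 to 950 mm from the base axis. Payload 4.7 kg.
Tool frame: the origin (TCP) lies at the very end of the fingers, on their centre line; the grasp point (between the pads) lies 19 mm behind it; z points along the fingers, x is the direction in which the jaws open and shut, and the axes are right-handed (so a half turn about z gives the same grasp; the last joint's range is limited). The gripper opens to 87 mm and grips with 3 to 60 N. Pads are 19 mm wide; open, the fingers measure 117 mm over their backs; the gripper's body (75 mm by 190 mm) begins 51 mm behind the grasp point.
Start: joints at [1.278, 0.469, -0.049, 1.532, 0.024, 1.141, -0.082], TCP at [176.054, -651.655, 222.573] pointing down, gripper open.
Joint ranges: [-2.59, 2.59], [-0.33, 1.99], [-1.39, 1.29], [0.1, 2.45], [-1.04, 4.18], [0.21, 1.99], [-2.66, 2.66]. Speed limits (rad/s): [2.57, 2.57, 3.14, 3.14, 3.14, 3.14, 3.14].

INTERFACE

Orientations are given as a rotation vector (axis times angle).
In Python, from plant import * gives the robot as it stands.
- The arm moves only by the shell command python3 -m crank 'ROWS'. ROWS is a JSON object of lists of equal length, an entry for each row: "translation": the shift along the tool's x, y, z in mm, a list of three; "turn": the turn, a rotation vector about the tool's x, y, z in degrees, a list of three; "hand": the finger opening in mm, from 0 to 87. A call has 1 to 5 rows; each row is the pose to reach, as a shift and turn from the pose commanded when the call began, along the tool's axes at that moment; what a row does not reach only later rows make up. A row lasts 1/12 s, in which the tool goes at most 41.7 mm and 7.16 degrees, less where a joint would pass 70% of its speed; a pose out of reach is approached as far as the arm can. A call with a gripper value outside its range is refused whole. The fingers move at their own pace and stop on an object; the grip force is fixed at half the most. Time passes only in rows, so rows that repeat a pose let the fingers close. It gives the time, the measured TCP pose, the force and the opening at its end, in the units of the state.
- state(): the state, without advancing time (a new reading comes with each control period).
- capture(name): name is "scene" or "top" or "wrist"; returns a dict with "frame" (420x560x3 uint8, blue, green, red), "range_z" (420x560 float32, mm along the optical axis (not along the pixel's ray), 0 where there is no reading), "fx", "fy", "cx", "cy" (pixels), "R" (3x3) and "t" (3): a world point X has camera coordinates R X + t. Camera axes: x right, y down, z forward; pixel columns grow to the right and rows downward; lengths in mm; the calibration is good to about 2 mm. The wrist camera is an equidistant fisheye: a pixel r from the principal point sees the ray r / f radians off the axis. A picture is of the moment at which its call begins.
- hand_in(): hands the job in, once; it reports no verdict.
Trained networks look in the newest picture that a camera, given by its name, has taken for a name from the list of things; names that differ only in an ending like _2 or _b are one class to them, and where a whole thing is asked for, a point or a joint stands for the part that bears it (a point fixed in the world has none). Each returns a list of dicts, best first, with "p" (0 to 1); they miss things now and then, are a little off and sometimes report something else, mostly with a low value. They report only what shows in the picture. A call takes as long as a camera call. They do not tell look-alikes from the thing itself.
- recognise(camera, query): "xyz" ([x, y, z] in mm, in the coordinates of the camera as it stood for that picture, good to about 4 mm: the middle of the surface that is visible of it).
The state is a dict: "time": time; "joint_pos": joint angles; "qvel": joint speeds; "joint_efforts": joint torques, N m; "tcp_pos": TCP position; "orientation": TCP orientation; "wrist_force": force on the tool from outside, world axes, zero at the start; "moment": the same for the moment, N m; "opening": opening from 0.0 (shut) to 1.0 (fully open).
Only numpy, scipy, OpenCV 4.12 (cv2) and the standard library are available. Lean on these libraries where they do the work, as an engineer would, in place of code of your own. Each camera call takes 0.05 s, during which the arm holds its last target.

TASK

Touch off the plate washer's blue carrier, so that its position can be worked out before plates are handed to it: take the touch probe from its leaning stand and press its red ball lightly against the carrier's flat sides at three points, pausing a moment at each: on the long side that faces the robot, first near the end under the wash head, then near the free end, and last on the free short end. Do not shift the carrier, keep the hand off the washer and bump its wash head with nothing, and leave the things standing about alone. Then set the probe down, fully home in its stand, and let go.

Things in the scene. Friction and masses are not known exactly. Their poses are not given: they have to be found in the camera images.
- washer: Benchtop plate washer, white, fixed. Origin on the bench under the carrier's track; x away from the robot, y along the track to the tall housing, z up. Low base x -85 to 135, y -140 to 235, top 52 mm above the bench (tray and rails 58 mm); housing x -62 to 135, y 100 to 235, up to 192 mm. The carrier's free end points to -y.
- wash_head: Grey wash head, a fixed box from the housing out over the carrier's inner half. Origin and axes as the washer's: x -64 to 68, y -12 to 100, 136 to 180 mm above the bench. It overhangs the carrier's long side by 14 mm, 48 mm above its top: to reach that side the tool must lean 25 to 45 degrees, top to the robot. Needles at x -36 to 36, y 33 to 47 hang to 106 mm.
- carrier: Blue plate carrier to touch off: flat-sided block 100 (x) by 150 (y) by 25 mm high, axes as the washer's, origin at the centre of its underside, 63 mm above the bench. Corner guides on top rise 6 mm more, inside the side faces. Its centre is 0 to 30 mm out (-y) from the washer's origin; its drive holds it against about 14 N, beyond which it slides along y.
- side_inner (a point): First touch: on the carrier's long side facing the robot (plane x = -50 mm), 20 mm from the end under the wash head, half-way up. Axes as the carrier's. Anywhere on this side within 40 mm of that end will do; push towards +x.
- side_free (a point): Second touch: on the same long side, 20 mm from the carrier's free end, half-way up. Axes as the carrier's. Anywhere within 40 mm of that end will do; push towards +x.
- end_free (a point): Third touch: the middle of the carrier's free short end (plane y = -75 mm), half-way up. Axes as the carrier's. Anywhere on this face will do but its last 5 mm at either edge; push towards +y. Nothing hangs over this end.
- cradle: Leaning aluminium cradle of the probe stand, fixed (base plate 110 by 80 mm). Origin: on its ledge, 74 mm above the bench, where the probe's shoulder sits. z: the probe's axis, 25 degrees from upright, top leaning to the robot's side; x: forward and up, out of its open side; y level. Back plate (the probe leans on it) at x = -12 mm, up to z = 28 mm, its lip bent back to z = 39 mm.
- cradle_home (a point): Where probe_grip lies when the probe is home: 55 mm up the cradle's z axis, axes as the cradle's. The cradle's side walls are 26 mm apart inside, 42 mm outside, and end 33 mm below this point; its ledge has a 13 mm slot for the stylus, open to +x. Lift the probe out along z; set it back along z, a few mm clear of the back plate (+x), until its shoulder meets the ledge.
- probe_grip (a point): Grip point on the touch probe's axis, 55 mm above its shoulder, 20 mm below its flat top. z along the probe to its top; at home parallel to the cradle. Silver and black body 24 (x) by 20 (y) by 75 mm long, 0.2 to 0.3 kg, thin stylus below the shoulder. Grip across the 20 mm (y), fingers pointing down along the axis.
- probe_ball (a point): Centre of the red ball, 8 mm across, ending the 4 mm stylus: on the probe's axis, 110 mm below probe_grip. The stylus pivots at the shoulder on springs: sideways it gives about 0.6 N per mm at the ball, up to some 10 mm, and springs back; along the axis it is stiff. A touch of 1 to 5 N is right.
- tip_box: Bystander: blue pipette tip box with clear lid, 122 by 82 by 68 mm high, loose; origin at the centre of its underside.
- wash_bottle: Bystander: white squeeze bottle, red cap and spout, 66 mm across, 160 mm to the cap's top (spout 195 mm), loose; origin at the centre of its underside.
- tub: Bystander: clear tub with blue lid, 180 by 130 by 100 mm high, loose; origin at the centre of its underside.
There are look-alikes about, which are no part of the job. Of the things like the part that bears probe_grip, leave any that is pink; of the rest the smaller one is meant. Of the things that look like the part that bears cradle, take the one that is farthest to the robot's right at the start.

How it is judged:
By the outcome, as a careful person would: the job done as asked, in the order asked, and still so for the second after the job is handed in, with the robot touching nothing.
It also fails if it takes over 61 s, if anything falls off the work surface, if the arm or the gripper's body presses on something with over 40 N, if the wrist force passes 120 N, or if a joint passes its speed limit or range.

## Working session

There is one attempt and no reset: what is moved stays moved. The work goes in short steps, Python scripts to look and compute and a shell command to move; the robot and the scene stay as the last step left them, time stands still between calls to the robot, and variables do not carry over. Pictures are saved under pics/ and viewed, and the job is handed in when it is done.

```bash
ls; mkdir -p pics
python3 - <<'E'
from plant import *
import cv2
print(state())
for c in ["scene","top","wrist"]:
    d=capture(c); cv2.imwrite(f"pics/a_{c}.png",d["frame"]); print(c,d["fx"],d["cx"],d["cy"],d["R"],d["t"])
E
```

```text
pics
{'time': 0.0, 'joint_pos': array([ 1.27810532,  0.46948335, -0.04858238,  1.53367765,  0.0240733 ,
        1.14099234, -0.08228741]), 'qvel': array([ 0.0010318 , -0.00038739,  0.00146945, -0.00135277,  0.0014706 ,
       -0.0009741 ,  0.00091932]), 'joint_efforts': array([ 1.07397193e-04, -5.07978058e+01, -8.06083926e-02, -2.36155987e+01,
       -6.14321558e-02,  3.80829326e-02,  1.61622097e-04]), 'tcp_pos': array([ 175.85658068, -651.07541951,  221.47802604]), 'orientation': array([-2.49339585,  1.90926551,  0.00251362]), 'wrist_force': array([ 0.48358526, -0.87097312,  0.14554008]), 'moment': array([ 0.02087819, -0.01294872, -0.03459302]), 'opening': 0.998324186655088}
scene 395.09354766392244 280.88653042784625 209.71527041143247 [[ 0.83791709  0.54549195 -0.01826152]
 [ 0.32233341 -0.52157473 -0.7899753 ]
 [-0.44044991  0.6560475  -0.61286666]] [-479.19604778  -68.68715016 1526.59866342]
top 389.3835283665305 274.5411585038944 206.4839831278018 [[-1.74281010e-03 -9.99942631e-01  1.05686620e-02]
 [-9.85513081e-01 -7.48810526e-05 -1.69599416e-01]
 [ 1.69590478e-01 -1.07111343e-02 -9.85456413e-01]] [  24.25990716  530.48869305 1074.33947816]
wrist 325.19226210127806 283.2717158238184 213.50645958954297 [[ 0.259853   -0.96564546 -0.00229208]
 [-0.93659971 -0.25261325  0.24283228]
 [-0.2350689  -0.06095394 -0.97006558]] [-673.39751706  -29.50937076  389.65189828]
```

View pics/a_scene.png

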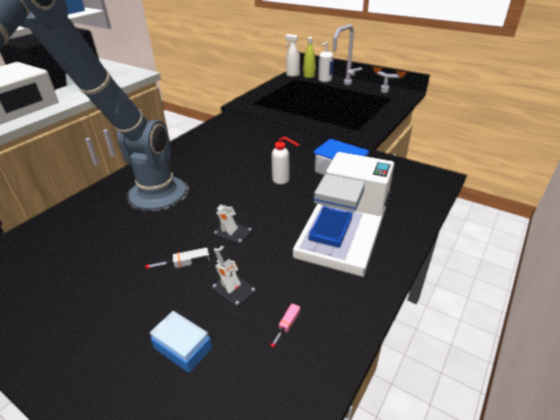

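View pics/a_top.png

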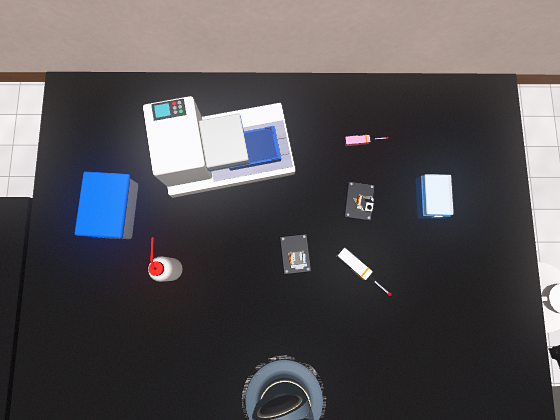

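View pics/a_wrist.png

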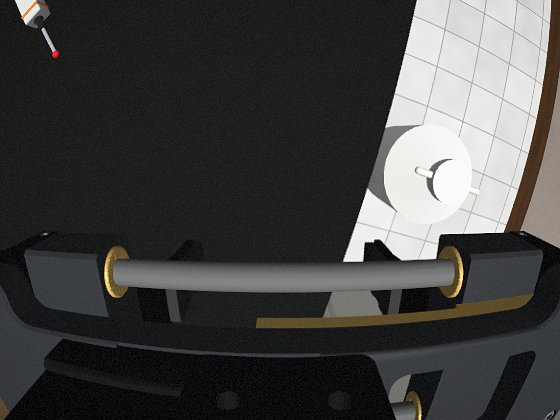

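```bash
cat > h.py <<'E'
from plant import *
import cv2, numpy as np
from scipy.spatial.transform import Rotation as Ro
def w(d,p): return d["R"].T@(np.array(p)-d["t"])
def find(c,q,d):
    for r in recognise(c,q): print(c,q,round(r["p"],2),np.round(w(d,r["xyz"]),1), px(d,w(d,r["xyz"])))
def px(d,X):
    c=d["R"]@np.array(X)+d["t"]; return np.round([d["fx"]*c[0]/c[2]+d["cx"],d["fy"]*c[1]/c[2]+d["cy"]],1)
def cloud(d):
    z=d["range_z"]; v,u=np.mgrid[:z.shape[0],:z.shape[1]]
    P=np.stack([(u-d["cx"])/d["fx"]*z,(v-d["cy"])/d["fy"]*z,z],-1)
    W=(P-d["t"])@d["R"]; W[z==0]=np.nan; return W
E
python3 - <<'E'
from h import *
s=capture("scene")
for q in ["probe_grip","cradle","carrier","washer","wash_head","probe_ball","tip_box","wash_bottle","tub","end_free","cradle_home"]: find("scene",q,s)
t=capture("top")
for q in ["probe_grip","cradle","carrier","washer","wash_head","probe_ball","tip_box","wash_bottle","tub"]: find("top",q,t)
a=cv2.resize(s["frame"][190:320,130:310],None,fx=4,fy=4,interpolation=3)
b=cv2.resize(t["frame"][120:300,270:410],None,fx=4,fy=4,interpolation=3)
cv2.imwrite("pics/b1.png",a);cv2.imwrite("pics/b2.png",b[:600])
np.savez("obs0.npz",sc=cloud(s),sf=s["frame"],tc=cloud(t),tf=t["frame"])
E
```

```text
scene probe_grip 0.84 [ 538.8 -231.6  112.5] [223.2 260.3]
scene probe_grip 0.56 [ 373.2 -219.    29.6] [186.6 256.6]
scene probe_grip 0.52 [ 751.1 -237.6   19.3] [288.7 318.1]
scene cradle 0.67 [ 551.7 -233.9   49.5] [228.7 278.7]
scene cradle 0.59 [387.6 -40.5  70.6] [226.3 216.4]
scene carrier 0.57 [702.2  73.   88.7] [329.  225.9]
scene probe_ball 0.63 [ 307.7 -273.8   16.9] [158.8 262.3]
scene probe_ball 0.54 [ 752.3 -292.9    7.3] [277.4 336.6]
scene tip_box 0.63 [ 548.7 -237.3   46.7] [227.1 279.8]
scene tip_box 0.57 [ 582.  -451.5   64.6] [179.8 338. ]
scene wash_bottle 0.64 [374.7 305.1  95.4] [280.8 161.8]
scene wash_bottle 0.64 [495.  482.5  99.9] [330.6 149.2]
scene wash_bottle 0.62 [702.8  72.9  87.8] [329.1 226.2]
scene tub 0.79 [495.9 480.7 100.6] [330.6 149.2]
scene end_free 0.56 [706.   73.2  90.8] [330.1 225.7]
scene cradle_home 0.78 [386.1 -40.   70.3] [226.  216.2]
scene cradle_home 0.63 [ 547.6 -237.2   49.4] [226.8 278.9]
top probe_grip 0.67 [ 521.7 -224.9  131.8] [368.4 204.2]
top probe_grip 0.66 [ 356.  -208.8   27.1] [356.2 267.9]
top probe_grip 0.5 [ 743.9 -231.6   19.7] [358.4 138.7]
top cradle 0.84 [381.1 -34.6  87.8] [296.4 258.3]
top cradle 0.47 [ 542.2 -211.1   90.3] [359.4 199.6]
top carrier 0.98 [692.7  62.5  86.1] [261.  147.8]
top washer 0.89 [679.8 190.6 178.5] [210.8 141.2]
top wash_head 0.85 [679.6 156.  184.8] [223.8 140.4]
top probe_ball 0.54 [530.  482.7  99.8] [106.3 203.3]
top tip_box 0.8 [ 556.9 -431.1   70.7] [435.1 195.8]
top wash_bottle 0.83 [354.1 310.6 132.2] [163.5 268.4]
top wash_bottle 0.57 [526.2 484.8 103. ] [105.  204.4]
```

```bash
python3 -c "
import cv2
b=cv2.imread('pics/b1.png');print(b.shape)"
```

```text
(520, 720, 3)
```

View pics/b1.png

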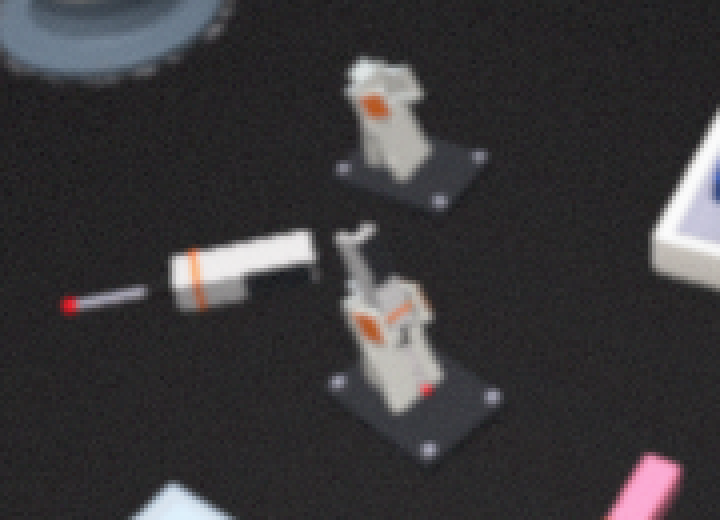

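View pics/b2.png

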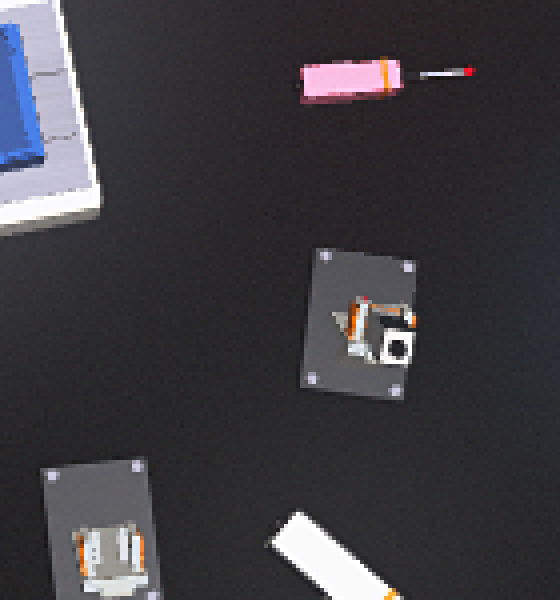

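Run:
```python
from h import *
o=np.load("obs0.npz")
print("t",state()["time"])
def rect(P,name):
    r=cv2.minAreaRect(P[:,:2].astype(np.float32)); print(name,len(P),np.round(P[:,2].mean(),1),[np.round(x,1) for x in r], np.round(cv2.boxPoints(r),0).tolist())
for nm in ["tc","sc"]:
    C=o[nm]; F=o[nm[0]+"f"].astype(int); ok=np.isfinite(C[...,0])
    b,g,r=F[...,0],F[...,1],F[...,2]
    z=C[...,2];x=C[...,0];y=C[...,1]
    m=ok&(b>r+60)&(z>70)&(z<105)&(x>550)&(x<850)&(y>-50)&(y<200); rect(C[m],nm+" carrier")
    m=ok&(z>125)&(z<155)&(x>480)&(x<600)&(y>-300)&(y<-150); rect(C[m],nm+" probetop"); print(np.round(np.nanmedian(C[m],0),1))
    m=ok&(z>-8)&(z<20)&(x>450)&(x<680)&(y>-300)&(y<-130)&(b+g+r>130); 
    # largest comp
    n,l,st,_=cv2.connectedComponentsWithStats(m.astype(np.uint8)); k=1+np.argmax(st[1:,4]); rect(C[l==k],nm+" plate")
    m=ok&(z>45)&(z<62)&(x>500)&(x<900)&(y>-120)&(y<400); rect(C[m],nm+" washer base")
    m=ok&(z>165)&(z<186)&(x>500)&(x<900)&(y>0)&(y<400); rect(C[m],nm+" head")
    m=ok&(z>187)&(z<205)&(x>500)&(x<900)&(y>0)&(y<500); rect(C[m],nm+" housing")
    cv2.imwrite(f"pics/c_{nm}.png",(l==k).astype(np.uint8)*255)
```

```text
t 1.25
tc carrier 1069 88.6 [array([696.2,  88.8]), array([101.6, 148. ]), np.float64(10.9)] [[632.0, 152.0], [660.0, 7.0], [760.0, 26.0], [732.0, 171.0]]
tc probetop 97 140.3 [array([ 518.5, -223.3]), array([20.1, 29.7]), np.float64(81.0)] [[502.0, -231.0], [532.0, -235.0], [535.0, -216.0], [505.0, -211.0]]
[ 517.1 -221.1  141.2]
tc plate 658 12.0 [array([ 555.2, -230.2]), array([ 81.5, 111.1]), np.float64(81.9)] [[495.0, -263.0], [604.0, -278.0], [616.0, -198.0], [506.0, -182.0]]
tc washer base 3051 52.4 [array([705.4, 166.9]), array([220.8, 373.8]), np.float64(11.1)] [[561.0, 329.0], [633.0, -38.0], [850.0, 5.0], [778.0, 372.0]]
tc head 2339 179.4 [array([698.4, 231.2]), array([189.6, 247.1]), np.float64(10.9)] [[582.0, 335.0], [629.0, 92.0], [815.0, 128.0], [768.0, 371.0]]
tc housing 3671 192.1 [array([692.5, 286.7]), array([197.4, 133.8]), np.float64(10.9)] [[583.0, 334.0], [608.0, 202.0], [802.0, 240.0], [777.0, 371.0]]
sc carrier 1148 86.7 [array([699.4,  90.4]), array([ 99.2, 154.1]), np.float64(10.9)] [[636.0, 157.0], [665.0, 5.0], [763.0, 24.0], [734.0, 175.0]]
sc probetop 100 137.4 [array([ 523.5, -222.9]), array([22.1, 31.7]), np.float64(80.1)] [[506.0, -231.0], [537.0, -236.0], [541.0, -215.0], [510.0, -209.0]]
[ 527.7 -226.7  138.7]
sc plate 754 9.7 [array([ 534.9, -205.3]), array([121.3, 168.6]), np.float64(77.3)] [[439.0, -246.0], [604.0, -283.0], [630.0, -165.0], [466.0, -128.0]]
sc washer base 2439 51.9 [array([715.4, 133.3]), array([219.9, 309.7]), np.float64(11.2)] [[577.0, 264.0], [638.0, -40.0], [853.0, 3.0], [793.0, 307.0]]
sc head 1265 178.1 [array([708.9, 223. ]), array([197.5, 233.8]), np.float64(10.8)] [[590.0, 319.0], [634.0, 90.0], [828.0, 127.0], [784.0, 356.0]]
sc housing 1273 191.4 [array([697.1, 286.8]), array([195.6, 140.1]), np.float64(11.5)] [[587.0, 336.0], [615.0, 199.0], [807.0, 238.0], [779.0, 375.0]]
```

```bash
cat >> h.py <<'E'
def tool(psi,lean,sgn=1):
    p,l=np.radians([psi,lean]); z=np.array([np.sin(l)*np.cos(p),np.sin(l)*np.sin(p),-np.cos(l)])
    x=sgn*np.array([-np.sin(p),np.cos(p),0]); return np.stack([x,np.cross(z,x),z],1)
def go(P,R1,s=None):
    s=s or state(); R0=Ro.from_rotvec(s["orientation"]).as_matrix()
    tr=R0.T@(np.array(P)-s["tcp_pos"]); tu=np.degrees(Ro.from_matrix(R0.T@R1).as_rotvec())
    print("t",s["time"],"translation",np.round(tr,1),"turn",np.round(tu,2)); return tr,tu
E
python3 - <<'E'
from h import *
s=state();print(Ro.from_rotvec(s["orientation"]).as_matrix().round(3))
psi=-8.5
for sg in (1,-1):
    R=tool(psi,25,sg); grip=np.array([527,-224.5,124])
    go(grip-R[:,2]*(90-19),R)
E
```

```text
[[ 0.261 -0.965  0.   ]
 [-0.965 -0.261 -0.   ]
 [ 0.    -0.    -1.   ]]
t 1.25 translation [-332.9 -422.7   34.2] turn [  -7.09   33.93 -153.08]
t 1.25 translation [-332.9 -422.7   34.2] turn [24.64  5.15 23.24]
```

```bash
python3 -m crank '{"translation":[[-333,-423,34],[-333,-423,34],[-333,-423,34],[-333,-423,34],[-333,-423,34]],"turn":[[24.6,5.2,23.2],[24.6,5.2,23.2],[24.6,5.2,23.2],[24.6,5.2,23.2],[24.6,5.2,23.2]],"hand":[87,87,87,87,87]}'
python3 - <<'E'
from h import *
R=tool(-8.5,25,-1); grip=np.array([527,-224.5,124])
go(grip-R[:,2]*(90-19),R)
E
```

```text
time: 1.67
tcp_pos: [299.9, -484.1, 209.6]
orientation: [-1.833, 2.14, -0.478]
wrist_force: [0.6, 0.6, -0.6]
opening: 1.003
t 1.6667 translation [-291.3 -130.9   84.6] turn [-0.15 -0.2  -0.3 ]
```

```bash
python3 -m crank '{"translation":[[-291,-131,85],[-291,-131,85],[-291,-131,85],[-291,-131,85],[-291,-131,85]],"turn":[[0,0,0],[0,0,0],[0,0,0],[0,0,0],[0,0,0]],"hand":[87,87,87,87,87]}'
python3 - <<'E'
from h import *
R=tool(-8.5,25,-1); grip=np.array([527,-224.5,124])
go(grip-R[:,2]*(90-19),R)
E
```

```text
time: 2.08
tcp_pos: [424.5, -316.2, 195.9]
orientation: [-1.84, 2.136, -0.476]
wrist_force: [-0.6, -0.8, -0.0]
opening: 1.003
t 2.0833 translation [-105.9  -49.2   31.1] turn [-0.03 -0.1   0.03]
```

```bash
python3 -m crank '{"translation":[[-106,-49,31],[-106,-49,31],[-106,-49,31],[-106,-49,31],[-106,-49,31]],"turn":[[0,0,0],[0,0,0],[0,0,0],[0,0,0],[0,0,0]],"hand":[87,87,87,87,87]}'
python3 - <<'E'
from h import *
R=tool(-8.5,25,-1); grip=np.array([527,-224.5,124])
go(grip-R[:,2]*(90-19),R)
d=capture("wrist"); cv2.imwrite("pics/d_w.png",d["frame"])
rr=d["range_z"]; print(rr.shape,(rr>0).mean())
for r in recognise("wrist","probe_grip")+recognise("wrist","cradle"): print(round(r["p"],2),np.round(w(d,r["xyz"]),1))
t=capture("top"); cv2.imwrite("pics/d_t.png",cv2.resize(t["frame"][130:280,270:410],None,fx=4,fy=4,interpolation=3))
t=capture("scene"); cv2.imwrite("pics/d_s.png",cv2.resize(t["frame"][150:320,130:330],None,fx=3.5,fy=3.5,interpolation=3))
np.savez("obs1.npz",z=rr,f=d["frame"],R=d["R"],t=d["t"],k=[d["fx"],d["cx"],d["cy"]])
E
```

```text
time: 2.5
tcp_pos: [497.8, -218.3, 188.2]
orientation: [-1.848, 2.128, -0.473]
wrist_force: [-1.2, -0.7, 0.7]
opening: 1.002
t 2.5 translation [ 1.8  0.1 -0.2] turn [0.01 0.11 0.41]
(420, 560) 0.9344897959183673
0.77 [ 737.1 -232.8   19. ]
0.95 [ 538.  -221.2   90.7]
0.74 [685.   55.4  88.8]
0.49 [ 520.5 -221.3  142.8]
```

View pics/d_w.png

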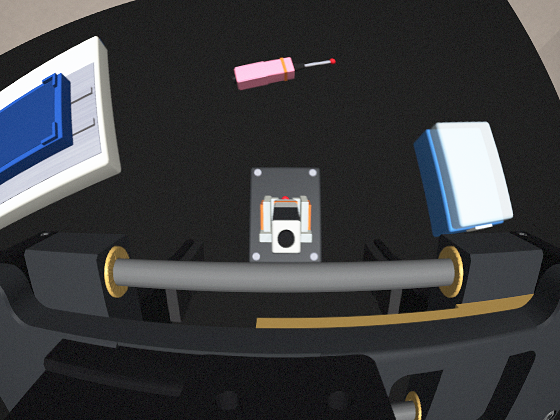

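View pics/d_s.png

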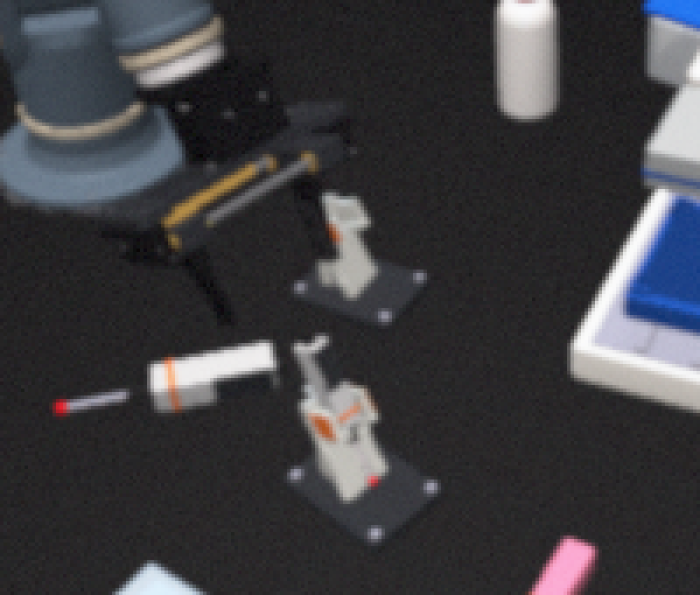

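```bash
cat >> h.py <<'E'
def fcloud(z,f,cx,cy,R,t):
    v,u=np.mgrid[:z.shape[0],:z.shape[1]]; a=np.stack([u-cx,v-cy],-1); r=np.linalg.norm(a,axis=-1)+1e-9; th=r/f
    k=(np.tan(th)/r)[...,None]*a; P=np.concatenate([k,np.ones(z.shape+(1,))],-1)*z[...,None]
    W=(P-t)@R; W[z==0]=np.nan; return W
E
python3 - <<'E'
from h import *
o=np.load("obs1.npz"); C=fcloud(o["z"],o["k"][0],o["k"][1],o["k"][2],o["R"],o["t"])
# cradle frame rotation
T=tool(-8.5,25,-1); X=-T[:,1]; Y=-T[:,0]; Z=-T[:,2]; A=np.stack([X,Y,Z],1); print(A.round(2))
s=C[165:265,245:325].reshape(-1,3); f=o["f"][165:265,245:325].reshape(-1,3).astype(int)
q=s@A; org=np.array([527,-224.5,124])@A
rel=q-org
top=(rel[:,2]>10)&(rel[:,2]<30)&(abs(rel[:,0])<35)&(abs(rel[:,1])<40)
P=rel[top]; print(len(P), np.percentile(P,[2,25,50,75,98],axis=0).round(1))
wt=top&(rel[:,2]>15); P=rel[wt]; print(P.mean(0), P.min(0),P.max(0)); 
r=cv2.minAreaRect(P[:,:2].astype(np.float32)); print(r)
c=s[wt]; u,sv,vt=np.linalg.svd(c-c.mean(0)); print("top centre",c.mean(0),"normal",vt[2],"want",Z)
pl=(s[:,2]<16)&(s[:,2]>0)&(f.sum(1)>130); r=cv2.minAreaRect(s[pl][:,:2].astype(np.float32)); print("plate",r,s[pl][:,2].mean())
E
```

```text
[[ 0.9   0.15 -0.42]
 [-0.13  0.99  0.06]
 [ 0.42  0.    0.91]]
1088 [[-16.4  -8.6  12.7]
 [ -8.5  -3.9  20.7]
 [ -1.6   0.9  21.5]
 [  4.4   5.7  22.8]
 [  8.4  10.5  26.4]]
[-2.77971556  0.89293106 22.12139171] [-16.90871725  -8.97376598  15.13328715] [ 8.62148904 10.63887279 27.20534754]
((-4.14947509765625, 0.8315458297729492), (25.53606605529785, 19.571107864379883), 0.11860261112451553)
top centre [ 515.39416338 -221.86264803  142.87403101] normal [-0.35667689  0.0595371   0.93232877] want [-0.41797617  0.06246696  0.90630779]
plate ((556.3834228515625, -229.03585815429688), (80.74528503417969, 108.97720336914062), 81.87489318847656) 11.805439477456947
```

Run:
```python
from h import *
R=tool(-8.3,25,-1); X=-R[:,1]; Y=-R[:,0]; Z=-R[:,2]
g=np.array([527,-224.5,124])-3.7*X+0.8*Y+1*Z; print(g)
go(g-19*Z,R)
```

```text
[ 523.37907806 -223.16329655  123.34262022]
t 2.75 translation [-4.6  2.1 89.3] turn [ 0.04 -0.24 -0.32]
```

```bash
python3 -m crank '{"translation":[[-4.5,2,0],[-4.5,2,0],[-4.5,2,0]],"turn":[[0,-0.2,-0.3],[0,-0.2,-0.3],[0,-0.2,-0.3]],"hand":[87,87,87]}'
cat > look.py <<'E'
from h import *
import sys
d=capture("wrist"); cv2.imwrite(sys.argv[1],d["frame"])
R=tool(-8.3,25,-1); X=-R[:,1]; Y=-R[:,0]; Z=-R[:,2]; A=np.stack([X,Y,Z],1)
g=np.array([523.4,-223.2,123.3])
go(g-19*Z,R)
C=fcloud(d["range_z"],d["fx"],d["cx"],d["cy"],d["R"],d["t"]).reshape(-1,3)
rel=(C-g)@A
P=rel[(rel[:,2]>16)&(rel[:,2]<28)&(abs(rel[:,0])<20)&(abs(rel[:,1])<16)]
print(len(P),P.mean(0).round(1),cv2.minAreaRect(P[:,:2].astype(np.float32)))
E
python3 look.py pics/e.png
```

```text
time: 3.0
tcp_pos: [494.6, -217.1, 187.0]
orientation: [-1.846, 2.13, -0.471]
wrist_force: [0.6, -0.2, 0.3]
opening: 1.0
t 3.05 translation [ 2.   0.5 89.2] turn [0.03 0.04 0.12]
1032 [ 0.7  0.2 21.3] ((-0.47045230865478516, 0.26165294647216797), (25.396818161010742, 19.544414520263672), 0.10140153765678406)
```

```bash
python3 -m crank '{"translation":[[1.5,0.5,30],[1.5,0.5,60],[1.5,0.5,85],[1.5,0.5,89],[1.5,0.5,89]],"turn":[[0,0,0],[0,0,0],[0,0,0],[0,0,0],[0,0,0]],"hand":[87,87,87,87,87]}'; python3 look.py pics/f.png
```

```text
time: 3.47
tcp_pos: [531.2, -222.8, 104.7]
orientation: [-1.848, 2.13, -0.467]
wrist_force: [-0.2, 0.9, -0.5]
opening: 1.005
t 3.5167 translation [1.1 0.  0. ] turn [0.08 0.09 0.16]
1127 [-4.4  0.4 22.1] ((-0.48290443420410156, 0.2938518524169922), (20.15911102294922, 25.35286521911621), 89.63786315917969)
```

View pics/f.png

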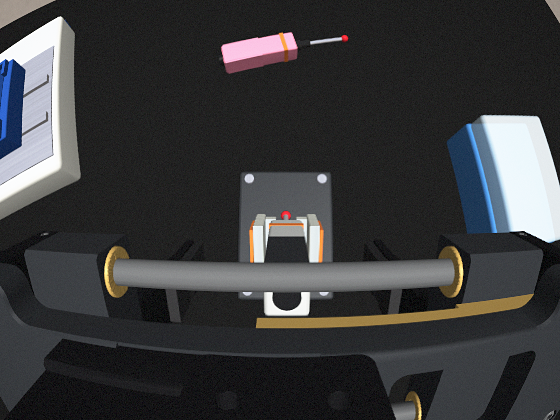

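```bash
python3 -m crank '{"translation":[[1,0,0],[1,0,0],[1,0,0],[1,0,0],[1,0,0]],"turn":[[0,0,0],[0,0,0],[0,0,0],[0,0,0],[0,0,0]],"hand":[0,0,0,0,0]}';  python3 -m crank '{"translation":[[0,0,0],[0,0,0],[0,0,0],[0,0,0]],"turn":[[0,0,0],[0,0,0],[0,0,0],[0,0,0]],"hand":[0,0,0,0]}'
```

```text
time: 3.93
tcp_pos: [531.6, -224.6, 107.1]
orientation: [-1.846, 2.129, -0.473]
wrist_force: [-0.3, -0.1, -0.4]
opening: 0.705
time: 4.27
tcp_pos: [531.5, -224.4, 106.2]
orientation: [-1.847, 2.129, -0.471]
wrist_force: [0.3, 0.4, 0.8]
opening: 0.403
```

```bash
python3 -m crank '{"translation":[[0,0,0],[0,0,0],[0,0,0],[0,0,0],[0,0,0]],"turn":[[0,0,0],[0,0,0],[0,0,0],[0,0,0],[0,0,0]],"hand":[0,0,0,0,0]}';  python3 -m crank '{"translation":[[0,0,0],[0,0,0],[0,0,0]],"turn":[[0,0,0],[0,0,0],[0,0,0]],"hand":[0,0,0]}'; python3 -c "
from h import *
s=state();print(s)"
```

```text
time: 4.68
tcp_pos: [531.5, -224.4, 106.2]
orientation: [-1.847, 2.129, -0.471]
wrist_force: [-0.3, 0.4, -1.0]
opening: 0.232
time: 4.93
tcp_pos: [531.5, -224.4, 106.2]
orientation: [-1.847, 2.129, -0.471]
wrist_force: [0.3, 0.2, -0.9]
opening: 0.225
{'time': 4.9333, 'joint_pos': array([ 0.6130586 ,  0.32416634, -0.2737134 ,  2.17837939, -0.0448577 ,
        0.22503018, -1.29931594]), 'qvel': array([-0.00029172,  0.00127943,  0.00082573,  0.00012828,  0.00036718,
        0.00057051,  0.00063957]), 'joint_efforts': array([ 7.13436375e-02, -3.60170245e+01, -1.68779656e+00, -1.71953845e+01,
       -8.55715899e-02, -1.37551881e+00,  4.60729043e-04]), 'tcp_pos': array([ 531.52275882, -224.35372414,  106.18008602]), 'orientation': array([-1.84676972,  2.12886416, -0.47149104]), 'wrist_force': array([ 0.25786399,  0.15454348, -0.90627218]), 'moment': array([ 0.15929565,  0.48045669, -0.03277146]), 'opening': 0.22471110229610924}
```

```bash
python3 -m crank '{"translation":[[0,-1,-8],[0,-2,-30],[0,-2,-55],[0,-2,-80],[0,-2,-110]],"turn":[[0,0,0],[0,0,0],[0,0,0],[0,0,0],[0,0,0]],"hand":[0,0,0,0,0]}';  python3 -m crank '{"translation":[[0,0,-25],[0,0,-25]],"turn":[[0,0,0],[0,0,0]],"hand":[0,0]}'; python3 -c "
from h import *
s=state();print(s)
d=capture('wrist'); cv2.imwrite('pics/g.png',d['frame'])
d=capture('scene'); cv2.imwrite('pics/gs.png',cv2.resize(d['frame'][150:320,130:330],None,fx=3.5,fy=3.5,interpolation=3))"
```

```text
time: 5.35
tcp_pos: [485.5, -217.1, 206.5]
orientation: [-1.849, 2.13, -0.466]
wrist_force: [-0.0, -1.2, -2.4]
opening: 0.232
time: 5.52
tcp_pos: [476.9, -217.5, 234.2]
orientation: [-1.845, 2.127, -0.482]
wrist_force: [1.0, -0.1, -2.2]
opening: 0.232
{'time': 5.5167, 'joint_pos': array([ 0.76750392,  0.04634962, -0.3611842 ,  2.15039904, -0.18626589,
        0.52665282, -1.16153204]), 'qvel': array([-0.02260389,  0.07490623,  0.00343936,  0.02424043,  0.03256209,
       -0.0800197 , -0.03710032]), 'joint_efforts': array([  0.30037416, -25.33488035,  -0.36627626, -22.47014701,
        -0.50256411,  -0.97270522,   0.17417044]), 'tcp_pos': array([ 476.91917511, -217.47110551,  234.15279116]), 'orientation': array([-1.84454967,  2.12733881, -0.48185952]), 'wrist_force': array([ 1.03348096, -0.05129248, -2.19742614]), 'moment': array([ 0.103683  ,  0.65599771, -0.03623573]), 'opening': 0.23193261330558082}
```

View pics/g.png

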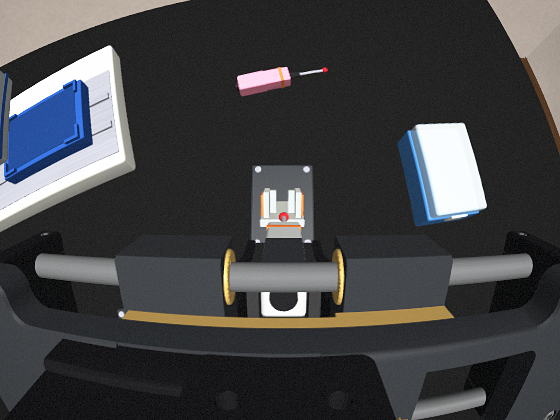

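View pics/gs.png

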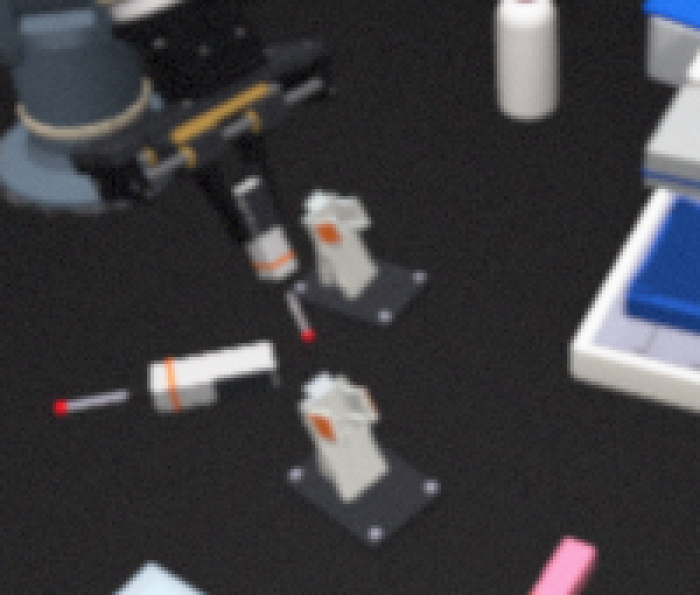

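```bash
cat >> h.py <<'E'
WO=np.array([690.,115.6,0]); a=np.radians(10.9); WR=np.array([[np.cos(a),-np.sin(a),0],[np.sin(a),np.cos(a),0],[0,0,1]])
def W(p): return WO+WR@np.array(p,float)
def Wi(p): return WR.T@(np.array(p)-WO)
BL=89.5
def ball(s): return s["tcp_pos"]+BL*Ro.from_rotvec(s["orientation"]).as_matrix()[:,2]
def goball(p,lean,yaw=10.9):
    R=tool(yaw,lean,-1); return go(W(p)-BL*R[:,2],R)
def rep():
    s=state(); print("ball washer",Wi(ball(s)).round(1),"lean",np.degrees(np.arccos(-Ro.from_rotvec(s["orientation"]).as_matrix()[2,2])).round(1),"j",s["joint_pos"].round(2),"F",(WR.T@s["wrist_force"]).round(2), "t",s["time"])
E
python3 - <<'E'
from h import *
rep(); goball([-95,25,90],30)
E
```

```text
ball washer [-236.9 -298.3  148.9] lean 25.0 j [ 0.77  0.05 -0.36  2.15 -0.18  0.52 -1.16] F [ 0.18 -0.08 -2.73] t 5.6167
t 5.6167 translation [-337.3    4.3   66.5] turn [  4.96  -8.86 -16.86]
```

```bash
python3 -m crank '{"translation":[[-80,1,16],[-160,2,32],[-240,3,48],[-280,4,58],[-310,4,62]],"turn":[[1,-2,-4],[2,-4,-8],[4,-7,-13],[5,-8.9,-16.9],[5,-8.9,-16.9]],"hand":[0,0,0,0,0]}'
python3 - <<'E'
from h import *
rep(); goball([-95,25,90],30)
E
```

```text
time: 6.03
tcp_pos: [516.0, -25.7, 189.2]
orientation: [-2.088, 1.719, -0.45]
wrist_force: [0.2, -1.4, -2.9]
opening: 0.228
ball washer [-153.4 -105.4  111.4] lean 29.6 j [ 0.55  0.09 -0.53  2.26 -0.23  0.3  -1.14] F [-0.07 -1.39 -2.87] t 6.0333
t 6.0333 translation [-130.6  -39.8   48.2] turn [0.38 0.3  0.09]
```

```bash
python3 -m crank '{"translation":[[-40,-12,12],[-80,-25,25],[-110,-35,40],[-130,-40,48],[-130,-40,48]],"turn":[[0,0,0],[0,0,0],[0,0,0],[0,0,0],[0,0,0]],"hand":[0,0,0,0,0]}'
python3 - <<'E'
from h import *
rep(); goball([-95,25,90],30)
d=capture('top'); cv2.imwrite('pics/ht.png',cv2.resize(d['frame'][80:230,130:330],None,fx=4,fy=4,interpolation=3)); 
d=capture('scene'); cv2.imwrite('pics/hs.png',cv2.resize(d['frame'][130:280,250:430],None,fx=4,fy=4,interpolation=3)); find('scene','probe_ball',d)
E
```

```text
time: 6.45
tcp_pos: [549.0, 106.5, 169.2]
orientation: [-2.086, 1.724, -0.455]
wrist_force: [-0.4, -1.4, -2.8]
opening: 0.222
ball washer [-96.   17.7  91.4] lean 29.6 j [-0.04  0.17 -0.29  2.23  0.42  0.26 -2.06] F [-0.61 -1.27 -2.81] t 6.45
t 6.45 translation [-7.3  0.4  1.7] turn [ 0.38  0.03 -0.05]
scene probe_ball 0.4 [ 752.4 -292.3   10. ] [277.6 335.9]
```

View pics/hs.png

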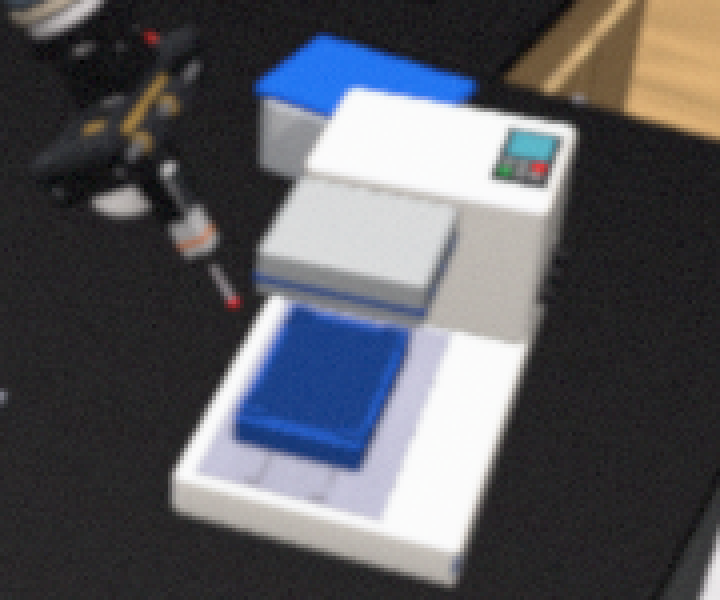

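View pics/ht.png

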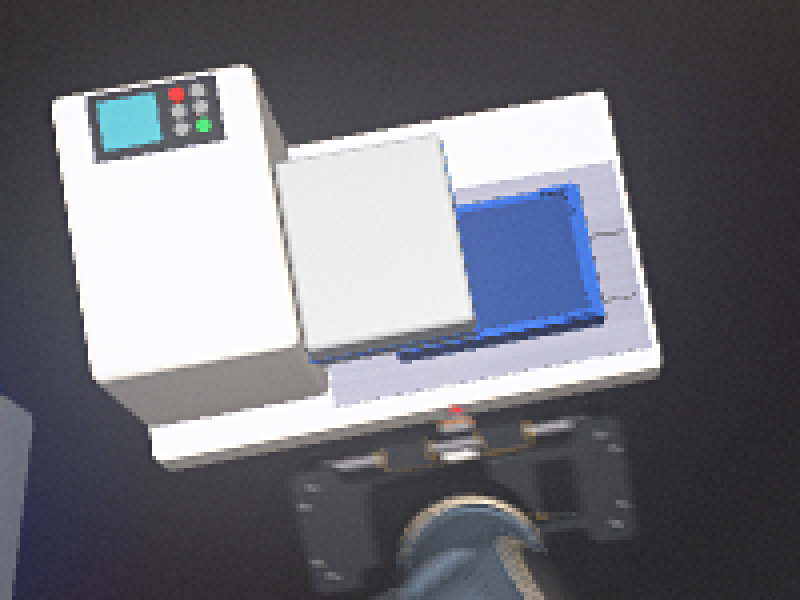

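```bash
cat > tri.py <<'E'
from h import *
def tri():
    s=state(); B=ball(s); A=[];bb=[]
    for c in ("top","scene"):
        d=capture(c); p=px(d,B); F=d["frame"].astype(int); m=(F[...,2]>130)&(F[...,1]<90)&(F[...,0]<100)
        u0,v0=p.astype(int); mm=np.zeros_like(m); mm[v0-9:v0+10,u0-9:u0+10]=1; v,u=np.nonzero(m&mm)
        if len(u)==0: print(c,"no red",p); continue
        q=np.array([u.mean(),v.mean()]); print(c,"pred",p,"seen",q.round(1),len(u))
        for k,(f,cc) in enumerate(((d["fx"],d["cx"]),(d["fy"],d["cy"]))):
            n=(q[k]-cc)/f; A.append(d["R"][k]-n*d["R"][2]); bb.append(n*d["t"][2]-d["t"][k])
    if len(A)==4:
        X=np.linalg.lstsq(np.array(A),np.array(bb),rcond=None)[0]; print("tri",X.round(1),"fk",B.round(1),"tri washer",Wi(X).round(1),"fk washer",Wi(B).round(1))
if __name__=="__main__": tri(); rep()
E
python3 tri.py
```

```text
top pred [239.9 181.9] seen [240.  182.5] 4
scene pred [305.7 205.7] seen [306.  206.5] 6
tri [591.9 121.2  87.6] fk [591.8 120.7  91.6] tri washer [-95.3  24.   87.6] fk washer [-95.5  23.5  91.6]
ball washer [-96.3  17.6  91.9] lean 29.6 j [-0.03  0.17 -0.29  2.23  0.41  0.26 -2.05] F [-0.06 -0.74 -3.61] t 6.7
```

```bash
python3 -m crank '{"translation":[[0,0,0],[0,0,0]],"turn":[[0,0,0],[0,0,0]],"hand":[0,0]}'
python3 - <<'E'
from h import *
rep();
for i in range(3): capture('top'); rep()
E
python3 -m crank '{"translation":[[0,0,0]],"turn":[[0,0,0]],"hand":[0]}'; python3 -c "from h import *;rep()"
```

```text
time: 6.87
tcp_pos: [549.8, 103.6, 171.2]
orientation: [-2.082, 1.725, -0.458]
wrist_force: [0.1, -0.5, -3.3]
opening: 0.222
ball washer [-95.5  14.7  93.6] lean 29.8 j [-0.03  0.16 -0.29  2.23  0.41  0.26 -2.05] F [-0.04 -0.49 -3.33] t 6.8667
ball washer [-95.2  14.7  93.9] lean 29.8 j [-0.03  0.16 -0.29  2.23  0.41  0.26 -2.05] F [-0.22 -1.04 -2.68] t 6.9167
ball washer [-95.   14.8  94.1] lean 29.9 j [-0.03  0.16 -0.29  2.23  0.41  0.26 -2.05] F [-0.45  0.34 -2.12] t 6.9667
ball washer [-94.9  15.1  94.3] lean 29.9 j [-0.03  0.16 -0.29  2.23  0.41  0.26 -2.05] F [ 0.51 -0.06 -2.91] t 7.0167
time: 7.1
tcp_pos: [550.2, 104.6, 172.1]
orientation: [-2.082, 1.723, -0.459]
wrist_force: [-0.1, 0.1, -2.4]
opening: 0.229
ball washer [-94.7  15.6  94.5] lean 29.9 j [-0.03  0.16 -0.29  2.23  0.41  0.26 -2.05] F [-0.06  0.12 -2.36] t 7.1
```

```bash
python3 tri.py; python3 -c "
from h import *
goball([-72,25,77],30)"
```

```text
top pred [242.6 180.9] seen [244.  181.5] 4
scene pred [305.1 206.4] seen [305.8 206.8] 6
tri [594.9 110.9  93.5] fk [594.  113.   94.5] tri washer [-94.3  13.3  93.5] fk washer [-94.7  15.6  94.5]
ball washer [-94.6  16.2  94.5] lean 29.9 j [-0.03  0.16 -0.29  2.23  0.41  0.26 -2.05] F [ 0.42  0.3  -1.32] t 7.2
t 7.2 translation [ -8.8 -10.7  26.5] turn [ 0.1   0.01 -0.07]
```

```bash
python3 -m crank '{"translation":[[-2,-3,7],[-5,-6,14],[-7,-9,21],[-9,-11,26.5],[-9,-11,26.5]],"turn":[[0,0,0],[0,0,0],[0,0,0],[0,0,0],[0,0,0]],"hand":[0,0,0,0,0]}'; python3 tri.py;  python3 -m crank '{"translation":[[0,0,0],[0,0,0]],"turn":[[0,0,0],[0,0,0]],"hand":[0,0]}'; python3 tri.py
```

```text
time: 7.62
tcp_pos: [571.1, 119.5, 153.9]
orientation: [-2.084, 1.72, -0.457]
wrist_force: [0.1, -0.6, -2.1]
opening: 0.224
top pred [237.8 175.3] seen [238.2 175.2] 4
scene no red [312.8 210.4]
ball washer [-72.1  26.   76.7] lean 29.9 j [-0.1   0.23 -0.23  2.2   0.52  0.23 -2.17] F [ 0.49 -0.36 -2.35] t 7.7167
time: 7.88
tcp_pos: [570.6, 118.7, 154.7]
orientation: [-2.083, 1.721, -0.459]
wrist_force: [0.8, -0.6, -2.9]
opening: 0.229
top pred [238.  175.3] seen [238.7 175.3] 3
scene pred [312.6 210.3] seen [312. 210.] 1
tri [613.6 125.1  79.7] fk [614.4 127.2  77.1] tri washer [-73.2  23.8  79.7] fk washer [-72.1  25.7  77.1]
ball washer [-72.   25.7  77.1] lean 29.9 j [-0.1   0.22 -0.23  2.2   0.52  0.23 -2.17] F [ 0.5   0.35 -2.05] t 7.9833
```

```bash
cat > fm.py <<'E'
from h import *
import sys
n=int(sys.argv[1]) if len(sys.argv)>1 else 3
F=[];M=[];B=[]
for i in range(n):
    s=state(); F.append(WR.T@s["wrist_force"]);M.append(WR.T@s["moment"]);B.append(Wi(ball(s)))
    if i<n-1: capture("wrist")
print("t",s["time"],"F",np.mean(F,0).round(2),"M",np.mean(M,0).round(3),"ball",np.mean(B,0).round(2),"j6",s["joint_pos"][5].round(3),"op",round(s["opening"]*87,1))
E
python3 fm.py 4; python3 -m crank '{"translation":[[0,-3.5,2],[0,-7,4],[0,-10.4,6],[0,-10.4,6],[0,-10.4,6]],"turn":[[0,0,0],[0,0,0],[0,0,0],[0,0,0],[0,0,0]],"hand":[0,0,0,0,0]}'; python3 fm.py 4
```

```text
t 8.1333 F [-0.06  0.31 -1.75] M [-0.012  0.873  0.026] ball [-71.94  25.78  77.1 ] j6 0.232 op 19.7
time: 8.55
tcp_pos: [582.8, 121.4, 154.4]
orientation: [-2.084, 1.721, -0.458]
wrist_force: [0.1, 0.2, -2.7]
opening: 0.227
t 8.7 F [-0.11 -0.08 -2.5 ] M [ 0.004  0.872 -0.016] ball [-59.92  25.97  76.63] j6 0.24 op 20.0
```

```bash
python3 -m crank '{"translation":[[0,-2.2,1.2],[0,-4.3,2.5],[0,-4.3,2.5]],"turn":[[0,0,0],[0,0,0],[0,0,0]],"hand":[0,0,0]}'; python3 fm.py 3; python3 -m crank '{"translation":[[0,-0.9,0.5],[0,-1.7,1],[0,-1.7,1]],"turn":[[0,0,0],[0,0,0],[0,0,0]],"hand":[0,0,0]}'; python3 fm.py 3
```

```text
time: 8.95
tcp_pos: [588.1, 122.4, 154.7]
orientation: [-2.083, 1.72, -0.459]
wrist_force: [-0.8, -0.7, -1.9]
opening: 0.228
t 9.05 F [-0.62 -0.56 -2.66] M [-0.007  0.845 -0.001] ball [-54.48  26.04  76.94] j6 0.243 op 19.8
time: 9.3
tcp_pos: [589.5, 122.7, 154.4]
orientation: [-2.083, 1.72, -0.458]
wrist_force: [0.7, 0.3, -2.2]
opening: 0.224
t 9.4 F [ 0.47  0.01 -2.45] M [-0.007  0.868 -0.03 ] ball [-52.84  25.99  76.8 ] j6 0.244 op 20.0
```

```bash
python3 -m crank '{"translation":[[0,-0.9,0.5],[0,-1.7,1],[0,-1.7,1]],"turn":[[0,0,0],[0,0,0],[0,0,0]],"hand":[0,0,0]}'; python3 fm.py 3;python3 -m crank '{"translation":[[0,-0.9,0.5],[0,-1.7,1],[0,-1.7,1]],"turn":[[0,0,0],[0,0,0],[0,0,0]],"hand":[0,0,0]}'; python3 fm.py 3
```

```text
time: 9.65
tcp_pos: [591.2, 122.9, 154.2]
orientation: [-2.084, 1.721, -0.458]
wrist_force: [-0.8, 0.3, -1.7]
opening: 0.229
t 9.75 F [-1.27  0.08 -1.89] M [ 0.024  1.063 -0.005] ball [-51.19  25.93  76.55] j6 0.246 op 19.5
time: 10.0
tcp_pos: [592.9, 123.2, 154.1]
orientation: [-2.084, 1.721, -0.458]
wrist_force: [-1.6, -0.7, -2.5]
opening: 0.227
t 10.1 F [-2.04 -0.18 -1.69] M [ 0.01   1.358 -0.004] ball [-49.43  25.88  76.38] j6 0.247 op 19.4
```

```bash
python3 -c "
from h import *
d=capture('top'); cv2.imwrite('pics/it.png',cv2.resize(d['frame'][120:220,180:300],None,fx=6,fy=6,interpolation=3)); 
d=capture('scene'); cv2.imwrite('pics/is.png',cv2.resize(d['frame'][160:260,270:400],None,fx=6,fy=6,interpolation=3))"
```

```text
(no output)
```

View pics/it.png

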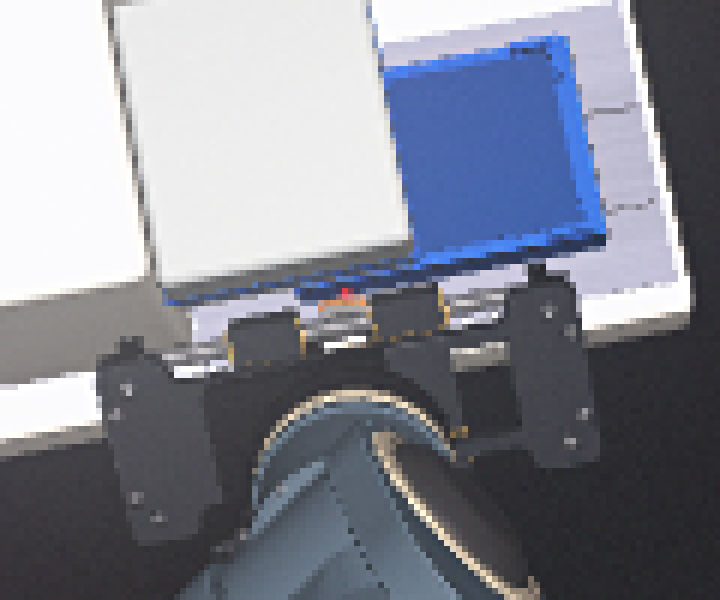

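View pics/is.png

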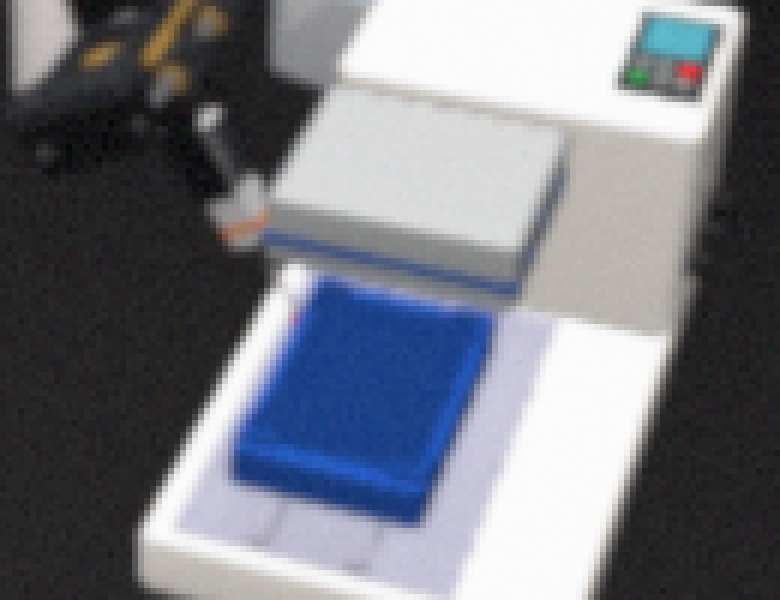

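```bash
python3 -m crank '{"translation":[[0,0,0],[0,0,0],[0,0,0],[0,0,0],[0,0,0]],"turn":[[0,0,0],[0,0,0],[0,0,0],[0,0,0],[0,0,0]],"hand":[0,0,0,0,0]}'; python3 fm.py 4; python3 -m crank '{"translation":[[0,4,-2.3],[0,8,-4.6],[0,13,-7.5],[0,13,-7.5],[0,13,-7.5]],"turn":[[0,0,0],[0,0,0],[0,0,0],[0,0,0],[0,0,0]],"hand":[0,0,0,0,0]}'; python3 fm.py 3; python3 -c "
from h import *
goball([-64,-82,76],30)"
```

```text
time: 10.62
tcp_pos: [593.1, 123.3, 154.2]
orientation: [-2.084, 1.721, -0.458]
wrist_force: [-1.9, -0.3, -2.4]
opening: 0.227
t 10.7667 F [-2.26 -0.04 -2.55] M [ 0.014  1.459 -0.015] ball [-49.11  25.96  76.63] j6 0.247 op 19.8
time: 11.18
tcp_pos: [578.3, 120.5, 154.7]
orientation: [-2.083, 1.72, -0.459]
wrist_force: [0.2, -0.1, -1.6]
opening: 0.227
t 11.2833 F [-0.09  0.14 -2.23] M [-0.003  0.841 -0.016] ball [-63.77  26.07  77.2 ] j6 0.237 op 19.7
t 11.2833 translation [108.    1.1   0.7] turn [ 0.06  0.06 -0.01]
```

```bash
python3 -m crank '{"translation":[[15,0.2,0],[40,0.5,0],[65,1,0.5],[90,1,0.5],[104,1,0.5]],"turn":[[0,0,0],[0,0,0],[0,0,0],[0,0,0],[0,0,0]],"hand":[0,0,0,0,0]}';python3 -m crank '{"translation":[[4,0,0],[4,0,0],[4,0,0],[4,0,0]],"turn":[[0,0,0],[0,0,0],[0,0,0],[0,0,0]],"hand":[0,0,0,0]}'; python3 fm.py 3; python3 tri.py
```

```text
time: 11.7
tcp_pos: [598.3, 14.7, 153.3]
orientation: [-2.081, 1.725, -0.46]
wrist_force: [1.2, -1.3, -1.7]
opening: 0.227
time: 12.03
tcp_pos: [598.2, 16.1, 153.5]
orientation: [-2.085, 1.717, -0.457]
wrist_force: [0.0, 0.2, -2.7]
opening: 0.227
t 12.1333 F [-0.08 -0.1  -2.31] M [ 0.033  0.843 -0.018] ball [-64.39 -80.02  75.88] j6 0.233 op 19.9
top pred [274.2 166.1] seen [274.3 166.3] 3
scene no red [303.9 231. ]
ball washer [-64.5 -80.5  75.9] lean 29.9 j [ 0.38  0.28 -0.51  2.15  0.35  0.23 -1.78] F [ 0.64 -0.53 -2.2 ] t 12.2333
```

```bash
python3 -m crank '{"translation":[[0,-3,1.8],[0,-6,3.5],[0,-8.7,5],[0,-8.7,5]],"turn":[[0,0,0],[0,0,0],[0,0,0],[0,0,0]],"hand":[0,0,0,0]}'; python3 fm.py 3; python3 -m crank '{"translation":[[0,-1.3,0.8],[0,-2.6,1.5],[0,-3.5,2],[0,-3.5,2]],"turn":[[0,0,0],[0,0,0],[0,0,0],[0,0,0]],"hand":[0,0,0,0]}'; python3 fm.py 3
```

```text
time: 12.57
tcp_pos: [609.2, 16.7, 153.7]
orientation: [-2.083, 1.719, -0.459]
wrist_force: [0.0, 0.3, -2.4]
opening: 0.226
t 12.6667 F [ 0.08  0.12 -2.66] M [ 0.012  0.885 -0.004] ball [-53.92 -81.84  75.87] j6 0.24 op 20.1
time: 13.0
tcp_pos: [612.0, 16.9, 153.1]
orientation: [-2.084, 1.721, -0.458]
wrist_force: [-1.0, 0.6, -2.8]
opening: 0.229
t 13.1 F [-1.2   0.11 -2.55] M [0.021 1.069 0.003] ball [-50.81 -82.08  75.48] j6 0.243 op 20.0
```

```bash
python3 -m crank '{"translation":[[0,-0.8,0.5],[0,-1.5,0.9],[0,-1.5,0.9],[0,-1.5,0.9],[0,-1.5,0.9]],"turn":[[0,0,0],[0,0,0],[0,0,0],[0,0,0],[0,0,0]],"hand":[0,0,0,0,0]}'; python3 fm.py 4; python3 -m crank '{"translation":[[0,0,0],[0,0,0],[0,0,0],[0,0,0],[0,0,0]],"turn":[[0,0,0],[0,0,0],[0,0,0],[0,0,0],[0,0,0]],"hand":[0,0,0,0,0]}'; python3 fm.py 4
python3 -c "
from h import *
d=capture('top'); cv2.imwrite('pics/jt.png',cv2.resize(d['frame'][120:220,180:300],None,fx=6,fy=6,interpolation=3))"
```

```text
time: 13.52
tcp_pos: [613.5, 17.2, 153.0]
orientation: [-2.084, 1.721, -0.458]
wrist_force: [-2.1, -0.3, -2.0]
opening: 0.227
t 13.6667 F [-2.07 -0.11 -2.  ] M [ 0.018  1.339 -0.003] ball [-49.12 -82.05  75.47] j6 0.244 op 19.7
time: 14.08
tcp_pos: [613.8, 17.3, 153.3]
orientation: [-2.084, 1.721, -0.458]
wrist_force: [-2.0, -2.1, -2.3]
opening: 0.223
t 14.2333 F [-2.5  -0.6  -2.49] M [-0.014  1.382 -0.006] ball [-48.86 -82.03  75.64] j6 0.244 op 20.0
```

View pics/jt.png

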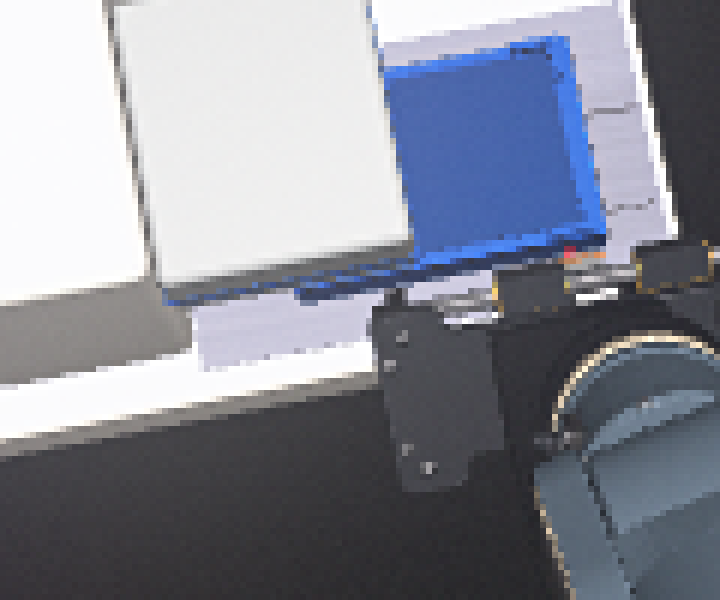

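```bash
python3 -m crank '{"translation":[[0,5,-3],[0,10,-6],[0,15,-8.7],[10,15,-8.7],[25,15,-8.7]],"turn":[[0,0,0],[0,0,0],[0,0,0],[0,0,0],[0,0,0]],"hand":[0,0,0,0,0]}';python3 -m crank '{"translation":[[12,0,0],[18,0,0],[18,0,0],[18,0,0]],"turn":[[0,0,0],[0,0,0],[0,0,0],[0,0,0]],"hand":[0,0,0,0]}'; python3 fm.py 3; python3 -c "
from h import *
goball([-12,-125,76],30)"
```

```text
time: 14.7
tcp_pos: [600.9, -8.8, 153.9]
orientation: [-2.086, 1.716, -0.458]
wrist_force: [0.2, -0.3, -2.5]
opening: 0.227
time: 15.03
tcp_pos: [604.8, -28.3, 153.4]
orientation: [-2.083, 1.721, -0.458]
wrist_force: [1.3, 1.1, -1.8]
opening: 0.228
t 15.1333 F [ 0.77 -0.08 -2.37] M [0.052 0.861 0.002] ball [ -66.18 -124.51   75.85] j6 0.248 op 19.9
t 15.1333 translation [  1.  -46.8  26.9] turn [0.1  0.09 0.05]
```

```bash
python3 -m crank '{"translation":[[0,-10,6],[0,-22,12],[0,-35,20],[0.5,-45,26],[1,-47,27]],"turn":[[0,0,0],[0,0,0],[0,0,0],[0,0,0],[0,0,0]],"hand":[0,0,0,0,0]}';python3 -m crank '{"translation":[[0,0,0],[0,0,0],[0,0,0]],"turn":[[0,0,0],[0,0,0],[0,0,0]],"hand":[0,0,0]}'; python3 fm.py 4;python3 tri.py; python3 -c "
from h import *
d=capture('top'); cv2.imwrite('pics/kt.png',cv2.resize(d['frame'][120:220,210:330],None,fx=6,fy=6,interpolation=3))
d=capture('scene'); cv2.imwrite('pics/ks.png',cv2.resize(d['frame'][160:290,250:420],None,fx=4.5,fy=4.5,interpolation=3))"
```

```text
time: 15.55
tcp_pos: [660.3, -17.0, 154.0]
orientation: [-2.084, 1.716, -0.459]
wrist_force: [0.8, 0.5, -2.3]
opening: 0.228
time: 15.8
tcp_pos: [657.3, -19.0, 152.9]
orientation: [-2.085, 1.721, -0.457]
wrist_force: [0.1, 0.6, -3.1]
opening: 0.23
t 15.95 F [ 0.57 -0.2  -2.35] M [-0.002  0.854 -0.01 ] ball [ -12.84 -126.08   75.41] j6 0.289 op 19.5
top no red [286.6 146.1]
scene no red [315.3 244.8]
ball washer [ -12.3 -126.2   75.7] lean 29.9 j [ 0.45  0.38 -0.54  2.02  0.36  0.29 -1.7 ] F [-0.07  1.35 -2.62] t 16.05
```

View pics/kt.png

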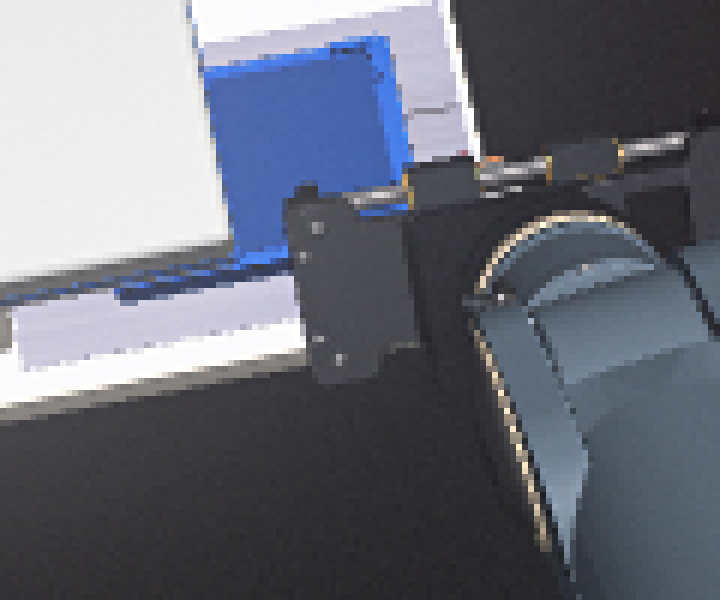

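View pics/ks.png

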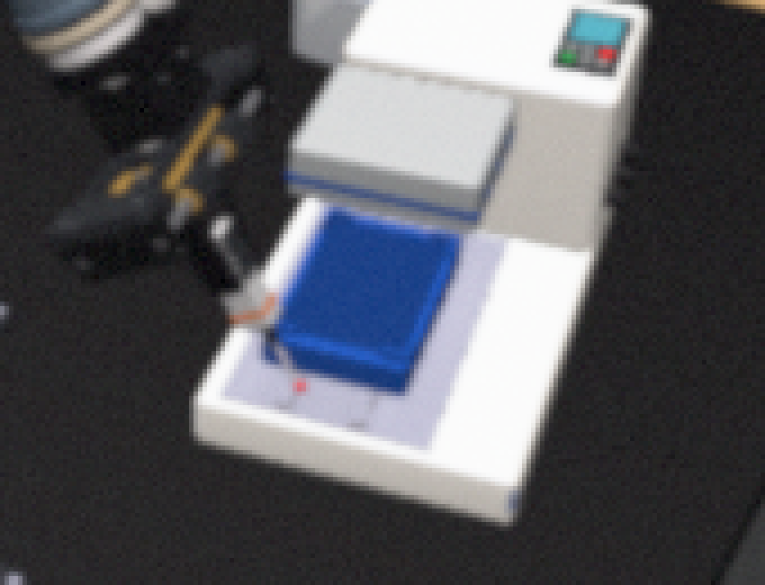

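```bash
python3 -m crank '{"translation":[[-6,0,0],[-12,0,0],[-17,0,0],[-17,0,0]],"turn":[[0,0,0],[0,0,0],[0,0,0],[0,0,0]],"hand":[0,0,0,0]}'; python3 fm.py 3; python3 -m crank '{"translation":[[-1.5,0,0],[-3,0,0],[-3,0,0]],"turn":[[0,0,0],[0,0,0],[0,0,0]],"hand":[0,0,0]}'; python3 fm.py 3
```

```text
time: 16.48
tcp_pos: [654.8, 0.3, 153.5]
orientation: [-2.086, 1.717, -0.457]
wrist_force: [0.8, 0.0, -1.4]
opening: 0.228
t 16.5833 F [ 0.16  0.12 -2.03] M [-0.002  0.9    0.003] ball [ -11.79 -107.19   75.91] j6 0.282 op 19.5
time: 16.83
tcp_pos: [654.5, 1.0, 153.4]
orientation: [-2.084, 1.72, -0.458]
wrist_force: [0.4, 1.3, -2.1]
opening: 0.229
t 16.9333 F [ 0.61  0.06 -1.88] M [ 0.021  0.811 -0.014] ball [ -11.93 -105.92   75.74] j6 0.281 op 19.6
```

```bash
python3 -m crank '{"translation":[[-1,0,0],[-2,0,0],[-2,0,0]],"turn":[[0,0,0],[0,0,0],[0,0,0]],"hand":[0,0,0]}'; python3 fm.py 3; python3 -m crank '{"translation":[[-1,0,0],[-2,0,0],[-2,0,0]],"turn":[[0,0,0],[0,0,0],[0,0,0]],"hand":[0,0,0]}'; python3 fm.py 3
```

```text
time: 17.18
tcp_pos: [654.2, 2.8, 153.4]
orientation: [-2.084, 1.72, -0.458]
wrist_force: [0.6, -0.4, -2.4]
opening: 0.227
t 17.2833 F [ 0.18 -0.47 -2.26] M [-0.112  0.85  -0.049] ball [ -11.96 -104.05   75.75] j6 0.281 op 19.8
time: 17.53
tcp_pos: [653.8, 4.5, 153.4]
orientation: [-2.084, 1.721, -0.459]
wrist_force: [-0.3, -1.0, -2.2]
opening: 0.223
t 17.6333 F [-0.56 -0.99 -2.07] M [-0.35   0.885 -0.196] ball [ -11.95 -102.31   75.8 ] j6 0.28 op 19.9
```

```bash
python3 -m crank '{"translation":[[-0.8,0,0],[-1.4,0,0],[-1.4,0,0],[-1.4,0,0],[-1.4,0,0]],"turn":[[0,0,0],[0,0,0],[0,0,0],[0,0,0],[0,0,0]],"hand":[0,0,0,0,0]}'; python3 fm.py 4; python3 -m crank '{"translation":[[0,0,0],[0,0,0],[0,0,0],[0,0,0],[0,0,0]],"turn":[[0,0,0],[0,0,0],[0,0,0],[0,0,0],[0,0,0]],"hand":[0,0,0,0,0]}'; python3 fm.py 4
python3 -c "
from h import *
d=capture('scene'); cv2.imwrite('pics/ls.png',cv2.resize(d['frame'][160:290,250:420],None,fx=4.5,fy=4.5,interpolation=3))"
```

```text
time: 18.05
tcp_pos: [653.6, 5.8, 153.4]
orientation: [-2.083, 1.721, -0.458]
wrist_force: [0.5, -2.3, -1.8]
opening: 0.224
t 18.2 F [-0.26 -2.47 -2.24] M [-0.568  0.865 -0.349] ball [ -11.94 -100.87   75.78] j6 0.28 op 19.9
time: 18.62
tcp_pos: [653.6, 6.0, 153.4]
orientation: [-2.084, 1.721, -0.458]
wrist_force: [-0.3, -2.9, -1.2]
opening: 0.225
t 18.7667 F [-0.44 -2.12 -1.61] M [-0.622  0.893 -0.375] ball [ -11.92 -100.64   75.78] j6 0.28 op 19.9
```

View pics/ls.png

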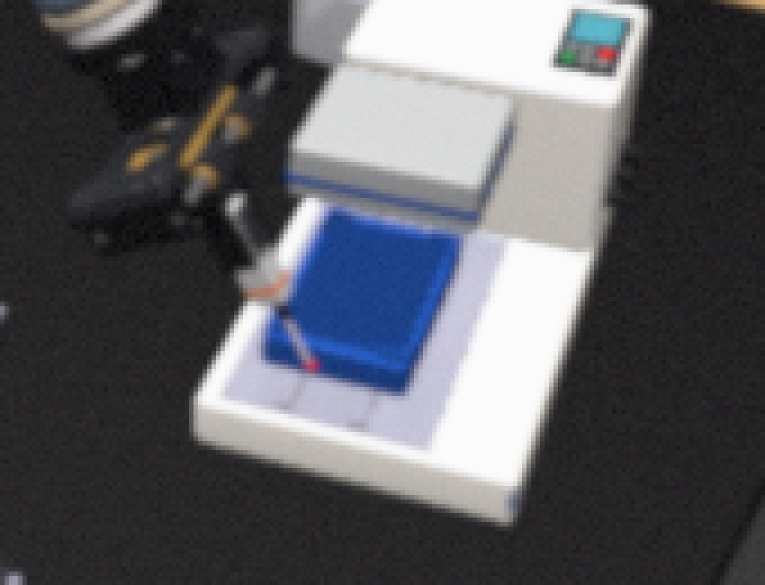

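```bash
python3 -m crank '{"translation":[[5,0,0],[12,0,0],[25,0,0],[35,8,-10],[45,20,-25]],"turn":[[0,0,0],[0,0,0],[0,0,0],[0,0,0],[0,0,0]],"hand":[0,0,0,0,0]}'; python3 fm.py 3
cat >> h.py <<'E'
HP=np.array([531.5,-224.4,106.2]); HR=Ro.from_rotvec([-1.847,2.129,-.471]).as_matrix()
def home(up,fx): return go(HP-up*HR[:,2]-fx*HR[:,1],HR)
E
python3 -c "
from h import *
home(135,3)"
```

```text
time: 19.23
tcp_pos: [633.5, -43.5, 164.9]
orientation: [-2.083, 1.719, -0.457]
wrist_force: [-0.1, -0.1, -2.3]
opening: 0.229
t 19.3333 F [-1.07 -0.64 -2.63] M [-0.059  1.015 -0.041] ball [ -43.44 -148.08   87.11] j6 0.304 op 19.9
t 19.3333 translation [ 138.1  125.6 -147. ] turn [-4.79  8.65 16.64]
```

```bash
python3 -m crank '{"translation":[[10,15,-35],[30,35,-65],[55,55,-95],[80,80,-120],[105,100,-137]],"turn":[[0,0,0],[-1,2,4],[-2,4,8],[-3,6,12],[-4.8,8.6,16.6]],"hand":[0,0,0,0,0]}'; python3 -c "
from h import *
home(135,3)"
```

```text
time: 19.75
tcp_pos: [499.1, -176.4, 234.7]
orientation: [-1.85, 2.124, -0.47]
wrist_force: [1.0, -0.7, -3.3]
opening: 0.231
t 19.75 translation [42.9 16.1 -2.2] turn [-0.06  0.12  0.18]
```

```bash
python3 -m crank '{"translation":[[20,8,-1],[38,14,-2],[42,16,-2],[42,16,-2],[42,16,-2]],"turn":[[0,0,0],[0,0,0],[0,0,0],[0,0,0],[0,0,0]],"hand":[0,0,0,0,0]}'; python3 -m crank '{"translation":[[0,0,0],[0,0,0],[0,0,0],[0,0,0]],"turn":[[0,0,0],[0,0,0],[0,0,0],[0,0,0]],"hand":[0,0,0,0]}'; python3 -c "
from h import *
home(135,3)
d=capture('wrist'); cv2.imwrite('pics/m.png',cv2.resize(d['frame'][150:340,200:370],None,fx=3.2,fy=3.2,interpolation=3))
home(135,3); print(state()['wrist_force'],state()['moment'])"; python3 tri.py
```

```text
time: 20.17
tcp_pos: [480.2, -214.8, 228.9]
orientation: [-1.852, 2.12, -0.469]
wrist_force: [0.5, 0.8, -1.9]
opening: 0.228
time: 20.5
tcp_pos: [480.1, -215.0, 228.9]
orientation: [-1.853, 2.12, -0.469]
wrist_force: [0.3, -0.1, -2.6]
opening: 0.227
t 20.5 translation [ 2.1  1.5 -1.7] turn [-0.08  0.26  0.36]
t 20.55 translation [ 1.9  1.4 -1.7] turn [-0.08  0.25  0.34]
[-0.34091877 -0.39287217 -1.56408512] [0.11166481 0.77260659 0.00348076]
top pred [368.2 204.7] seen [368.3 204.3] 3
scene pred [218.4 245.4] seen [219.1 246.1] 8
tri [ 519.3 -220.4  146.4] fk [ 517.5 -220.1  147.8] tri washer [-231.1 -297.7  146.4] fk washer [-232.8 -297.   147.8]
ball washer [-233.1 -297.4  147.8] lean 25.0 j [ 1.15  0.1  -0.77  2.13 -0.09  0.52 -1.24] F [-0.69 -0.03 -1.88] t 20.65
```

View pics/m.png

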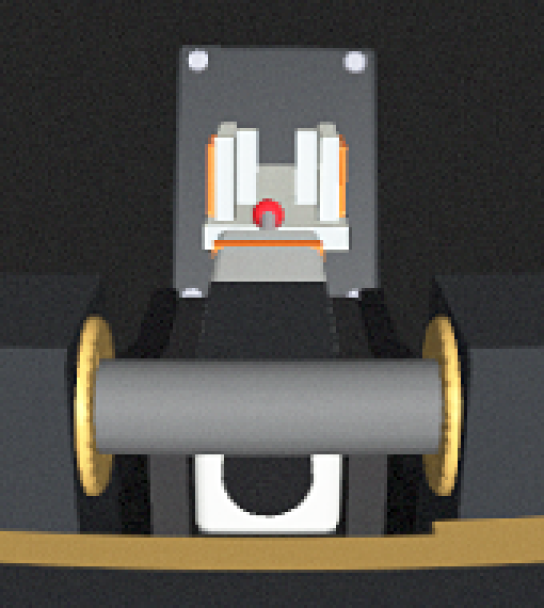

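```bash
python3 -m crank '{"translation":[[2,1.4,0],[2,1.4,10],[2,1.4,25],[2,1.4,40],[2,1.4,40]],"turn":[[0,0.25,0.35],[0,0.25,0.35],[0,0.25,0.35],[0,0.25,0.35],[0,0.25,0.35]],"hand":[0,0,0,0,0]}'; python3 -m crank '{"translation":[[0,0,0],[0,0,0],[0,0,0]],"turn":[[0,0,0],[0,0,0],[0,0,0]],"hand":[0,0,0]}'; python3 -c "
from h import *
home(90,3)
d=capture('wrist'); cv2.imwrite('pics/n.png',cv2.resize(d['frame'][150:340,200:370],None,fx=3.2,fy=3.2,interpolation=3))
home(0,3); print(state()['wrist_force'],state()['moment'],state()['joint_pos'])"
```

```text
time: 21.07
tcp_pos: [494.1, -219.4, 189.7]
orientation: [-1.846, 2.131, -0.466]
wrist_force: [0.0, 1.2, -2.0]
opening: 0.23
time: 21.32
tcp_pos: [495.2, -220.2, 193.0]
orientation: [-1.844, 2.129, -0.475]
wrist_force: [0.2, 0.0, -2.0]
opening: 0.23
t 21.3167 translation [-0.9  0.5  4.1] turn [-0.15 -0.09 -0.07]
t 21.3667 translation [-1.2  0.6 94.1] turn [-0.15 -0.1  -0.07]
[ 0.02721036 -0.45692367 -2.61129484] [0.13064656 0.69528987 0.02841145] [ 1.06912303  0.17878325 -0.72751393  2.14960609  0.05262339  0.42994658
 -1.38179923]
```

View pics/n.png

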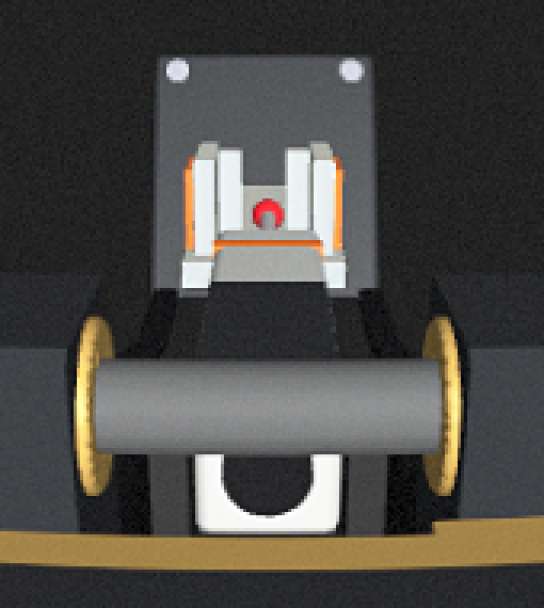

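```bash
python3 -m crank '{"translation":[[-1.2,0.5,5],[-1.2,0.5,20],[-1.2,0.5,35],[-1.2,0.5,50],[-1.2,0.5,60]],"turn":[[0,0,0],[0,0,0],[0,0,0],[0,0,0],[0,0,0]],"hand":[0,0,0,0,0]}'; python3 -m crank '{"translation":[[0,0,0],[0,0,0]],"turn":[[0,0,0],[0,0,0]],"hand":[0,0]}'; python3 -c "
from h import *
home(0,3)
d=capture('wrist'); cv2.imwrite('pics/o.png',cv2.resize(d['frame'][150:340,200:370],None,fx=3.2,fy=3.2,interpolation=3))
home(0,3); print(state()['wrist_force'],state()['moment'],state()['joint_pos'])"
```

```text
time: 21.78
tcp_pos: [519.8, -222.3, 136.4]
orientation: [-1.845, 2.13, -0.472]
wrist_force: [-0.4, -0.1, -1.5]
opening: 0.229
time: 21.95
tcp_pos: [519.7, -221.9, 137.2]
orientation: [-1.846, 2.129, -0.471]
wrist_force: [0.4, 0.7, -2.2]
opening: 0.224
t 21.95 translation [ 0.8 -0.8 33.2] turn [-0.04 -0.   -0.06]
t 22.0 translation [ 0.6 -0.3 33.6] turn [-0.1  -0.04 -0.06]
[ 0.02046666  0.02044384 -2.4944495 ] [0.14419067 0.73505895 0.02378534] [ 0.89614057  0.29343444 -0.59086632  2.16385822  0.23319377  0.30924632
 -1.56000214]
```

View pics/o.png

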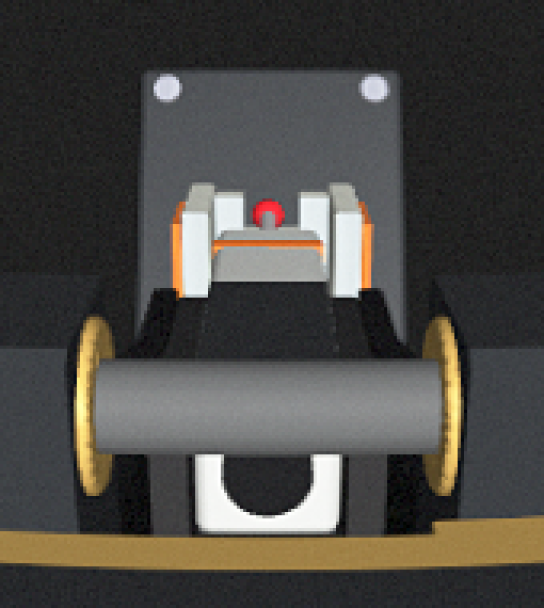

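```bash
python3 -m crank '{"translation":[[0.7,0,8],[0.7,0,15],[0.7,0,22],[0.7,0,27],[0.7,0,27]],"turn":[[0,0,0],[0,0,0],[0,0,0],[0,0,0],[0,0,0]],"hand":[0,0,0,0,0]}'; python3 -c "
from h import *
home(0,3); print(state()['joint_pos'][5])"; python3 fm.py 3
```

```text
time: 22.42
tcp_pos: [530.8, -224.3, 111.7]
orientation: [-1.846, 2.13, -0.47]
wrist_force: [0.0, -0.8, -1.5]
opening: 0.226
t 22.4167 translation [-0.  -1.3  5.3] turn [ 0.03  0.   -0.07]
0.25710727913210274
t 22.5167 F [-0.15  0.21 -2.2 ] M [0.275 0.71  0.002] ball [-184.85 -315.98   31.05] j6 0.258 op 19.8
```

```bash
python3 -m crank '{"translation":[[0,-0.5,2],[0,-0.8,4],[0,-0.8,4]],"turn":[[0,0,0],[0,0,0],[0,0,0]],"hand":[0,0,0]}'; python3 fm.py 3;  python3 -m crank '{"translation":[[0,0,1],[0,0,1.5],[0,0,1.5]],"turn":[[0,0,0],[0,0,0],[0,0,0]],"hand":[0,0,0]}'; python3 fm.py 3; python3 -c "
from h import *
home(0,3)"
```

```text
time: 22.77
tcp_pos: [533.5, -225.0, 109.7]
orientation: [-1.845, 2.13, -0.473]
wrist_force: [-0.5, -0.1, -2.5]
opening: 0.229
t 22.8667 F [-0.28  0.19 -2.47] M [0.253 0.686 0.009] ball [-182.37 -317.2    28.62] j6 0.251 op 19.7
time: 23.12
tcp_pos: [533.9, -225.1, 108.3]
orientation: [-1.845, 2.13, -0.473]
wrist_force: [-0.6, 0.0, -2.7]
opening: 0.226
t 23.2167 F [-0.25 -0.09 -2.54] M [0.294 0.69  0.003] ball [-181.88 -317.36   27.24] j6 0.249 op 19.8
t 23.2167 translation [-0.3  0.2  0.9] turn [-0.07 -0.04 -0.07]
```

```bash
python3 -m crank '{"translation":[[0,0,0.5],[0,0,1],[0,0,1]],"turn":[[0,0,0],[0,0,0],[0,0,0]],"hand":[0,0,0]}'; python3 fm.py 3;  python3 -m crank '{"translation":[[0,0,0.5],[0,0,1],[0,0,1]],"turn":[[0,0,0],[0,0,0],[0,0,0]],"hand":[0,0,0]}'; python3 fm.py 3; python3 -c "
from h import *
home(0,3)"
```

```text
time: 23.47
tcp_pos: [534.4, -225.1, 107.5]
orientation: [-1.845, 2.13, -0.473]
wrist_force: [-0.5, -0.3, -1.1]
opening: 0.23
t 23.5667 F [-0.61 -0.22 -0.73] M [0.311 0.764 0.013] ball [-181.45 -317.54   26.45] j6 0.247 op 19.5
time: 23.82
tcp_pos: [534.5, -225.1, 107.5]
orientation: [-1.846, 2.13, -0.474]
wrist_force: [-8.2, 1.9, 11.7]
opening: 0.225
t 23.9167 F [-7.53  3.89 11.14] M [0.672 1.159 0.078] ball [-181.38 -317.65   26.39] j6 0.247 op 20.0
t 23.9167 translation [-0.3  0.3 -0.1] turn [-0.08 -0.1  -0.05]
```

```bash
python3 -m crank '{"translation":[[0,0,-0.7],[0,1,-0.7],[0,2,-0.7],[0,2.5,-0.7],[0,2.5,-0.7]],"turn":[[0,0,0],[0,0,0],[0,0,0],[0,0,0],[0,0,0]],"hand":[0,0,0,0,0]}'; python3 fm.py 3; python3 -c "
from h import *
home(0,0)"
```

```text
time: 24.33
tcp_pos: [534.0, -225.0, 107.3]
orientation: [-1.843, 2.127, -0.477]
wrist_force: [0.5, 0.4, 3.8]
opening: 0.23
t 24.4333 F [0.84 0.27 4.84] M [ 0.021 -0.238  0.038] ball [-181.53 -317.53   26.38] j6 0.241 op 19.9
t 24.4333 translation [-0.3  2.8 -0.1] turn [-0.29 -0.05 -0.05]
```

```bash
python3 -c "
from h import *
d=capture('wrist'); cv2.imwrite('pics/p.png',cv2.resize(d['frame'][150:340,200:370],None,fx=3.2,fy=3.2,interpolation=3))
d=capture('scene'); cv2.imwrite('pics/ps.png',cv2.resize(d['frame'][210:310,170:300],None,fx=6,fy=6,interpolation=3))"
```

```text
(no output)
```

View pics/p.png

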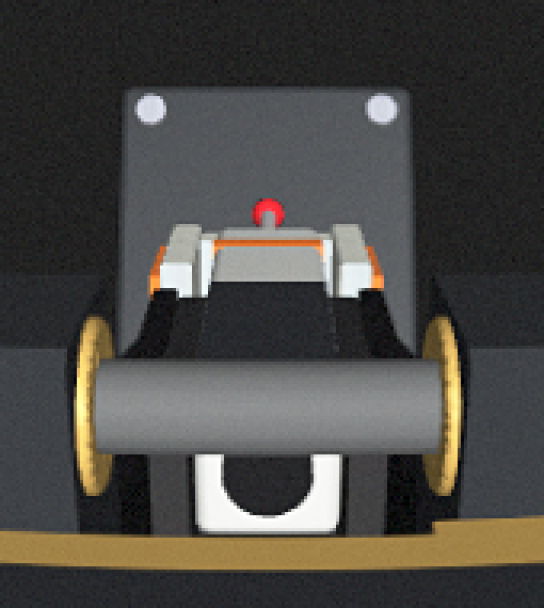

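View pics/ps.png

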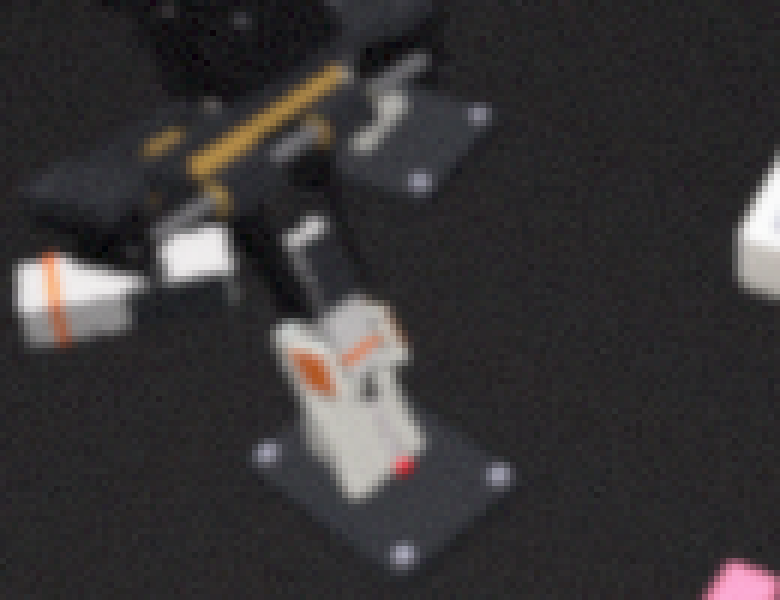

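```bash
python3 -m crank '{"translation":[[0,0,-0.5],[0,0,-0.5],[0,0,-0.5]],"turn":[[0,0,0],[0,0,0],[0,0,0]],"hand":[0,0,0]}'; python3 fm.py 3; python3 -c "
from h import *
home(0,0)"
```

```text
time: 24.78
tcp_pos: [531.5, -224.7, 106.2]
orientation: [-1.846, 2.131, -0.471]
wrist_force: [-0.5, 0.4, 2.2]
opening: 0.226
t 24.8833 F [-0.43  0.36  2.05] M [0.158 0.324 0.001] ball [-184.33 -316.51   25.  ] j6 0.244 op 20.0
t 24.8833 translation [-0.3  0.  -0. ] turn [-0.   -0.04 -0.08]
```

```bash
python3 -m crank '{"translation":[[0,0,0],[0,0,0],[0,0,0],[0,0,0],[0,0,0]],"turn":[[0,0,0],[0,0,0],[0,0,0],[0,0,0],[0,0,0]],"hand":[24,30,40,60,87]}'; python3 -m crank '{"translation":[[0,0,0],[0,0,0],[0,0,0],[0,0,0],[0,0,0]],"turn":[[0,0,0],[0,0,0],[0,0,0],[0,0,0],[0,0,0]],"hand":[87,87,87,87,87]}'; python3 fm.py 2
```

```text
time: 25.3
tcp_pos: [531.8, -224.7, 106.3]
orientation: [-1.845, 2.13, -0.472]
wrist_force: [0.0, 0.1, 0.3]
opening: 0.488
time: 25.72
tcp_pos: [532.0, -224.8, 106.6]
orientation: [-1.845, 2.13, -0.473]
wrist_force: [1.0, -0.1, 0.0]
opening: 0.866
t 25.7667 F [ 0.23 -0.46 -0.22] M [0.165 0.455 0.028] ball [-183.69 -316.73   25.49] j6 0.243 op 79.5
```

```bash
python3 -m crank '{"translation":[[0,0,-5],[0,0,-25],[0,0,-55],[0,0,-85],[0,0,-110]],"turn":[[0,0,0],[0,0,0],[0,0,0],[0,0,0],[0,0,0]],"hand":[87,87,87,87,87]}'; python3 -m crank '{"translation":[[0,0,-10],[0,0,-10],[0,0,-10],[0,0,-10]],"turn":[[0,0,0],[0,0,0],[0,0,0],[0,0,0]],"hand":[87,87,87,87]}'; python3 look.py pics/q.png; python3 -c "
from h import *
d=capture('scene'); cv2.imwrite('pics/qs.png',d['frame']); cv2.imwrite('pics/qs2.png',cv2.resize(d['frame'][210:310,170:300],None,fx=6,fy=6,interpolation=3))
C=cloud(d);F=d['frame'].astype(int);b,r=F[...,0],F[...,2];x,y,z=C[...,0],C[...,1],C[...,2]
m=(b>r+60)&(z>70)&(z<105)&(x>550)&(x<850)&(y>-50)&(y<200);print('carrier',cv2.minAreaRect(C[m][:,:2].astype(np.float32)))"
```

```text
time: 26.18
tcp_pos: [485.6, -217.4, 207.6]
orientation: [-1.846, 2.128, -0.472]
wrist_force: [-0.9, -0.4, 1.7]
opening: 0.997
time: 26.52
tcp_pos: [481.4, -217.5, 214.6]
orientation: [-1.845, 2.13, -0.471]
wrist_force: [0.2, 0.3, -0.1]
opening: 1.0
t 26.5667 translation [ 1.000e-01 -1.000e-01  1.194e+02] turn [0.07 0.1  0.09]
815 [ 0.7 -0.3 21.3] ((-0.2556114196777344, -0.1969738006591797), (24.982479095458984, 19.695493698120117), 0.6101776957511902)
carrier ((699.267333984375, 89.2134017944336), (99.36901092529297, 154.23727416992188), 11.096893310546875)
```

View pics/qs.png

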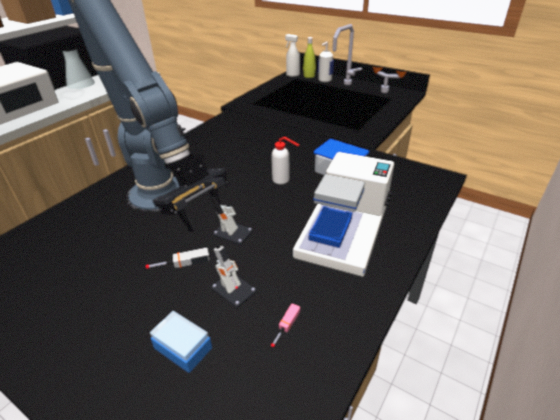

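View pics/qs2.png

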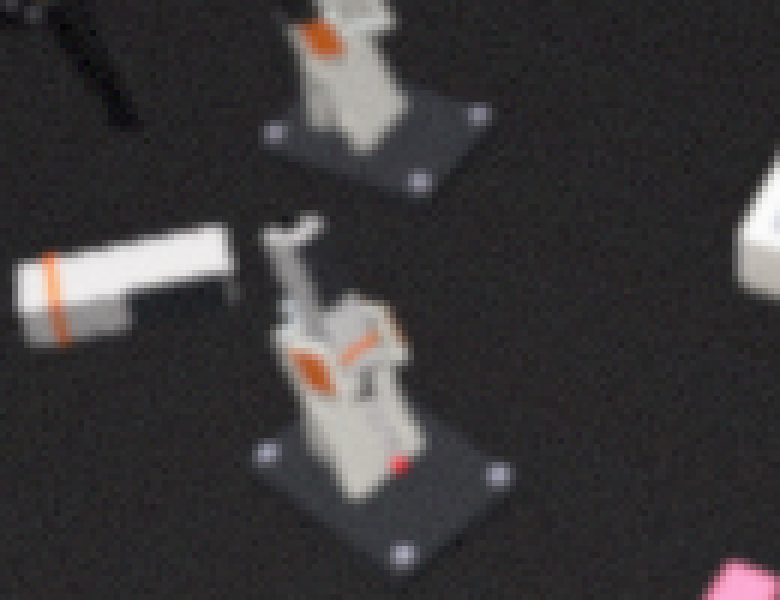

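View pics/q.png

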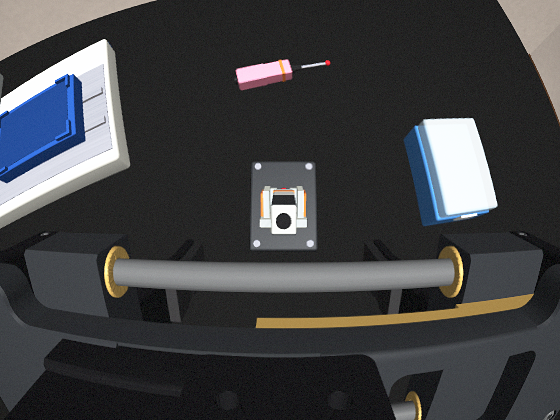

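The probe is back in its stand. Its top centre measures the same as before the lift: offset (0.7, -0.3, 21.3) mm against (0.7, 0.2, 21.3) mm. The carrier and the other things look unmoved, and the hand is open and clear.

```bash
python3 -c "
from plant import *
print(hand_in())"
```

```text
the job is handed in; nothing more can be done
None
```

The carrier was touched off at all three points in the order asked, the probe is back home in its stand, and the job is handed in. It took about 27 s of the 61 s allowed.

**Choice of probe:** I took the smaller white probe from the right-hand stand. I left the larger white one lying on the bench and the pink one.

**Touches:** positions are ball-centre, in the washer's axes, and good to about 2 mm. Each press was held for about 0.5–1 s.

| Touch | Position at first contact | Press |
|---|---|---|
| Long side, inner end | x ≈ -52.5, y ≈ 26 mm, about 22 mm from that end | about 2.2 N |
| Long side, free end | x ≈ -52.5, y ≈ -82 mm, about 16 mm from that end | about 2.3 N |
| Free short end | y ≈ -105 mm, x ≈ -12 mm | about 2.3 N |

**Last checks:**
- **Carrier:** its centre measured (699.3, 89.2) mm at the end against (699.4, 90.4) mm at the start, which is within measuring error.
- **Probe:** its top is back within about 0.5 mm of where it was before I lifted it.
- **Surroundings:** the other things look unmoved and the open hand was clear of everything. No reading suggested the hand or probe touched the washer or its wash head.

**One thing that disagreed:** while seating the probe, a 1 mm press gave about 15 N. It then stuck by friction about 3 mm clear of the back plate. Easing the press let it slide to the pose it was picked up from, and I let go there.

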